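Insulated busbar joint: fit the separator, stack the bar, hold the test probe on its spot

TASK

Make up the busbar joint on the black fixture: lay the green separator plate flat and centred on the fixture's copper bar, long sides in line, and then stack the loose copper bar on it the same way, centred, marked face up. Then take the yellow test probe from its stand and hold it upright with its tip on the bar's white and red spot, pressed lightly so that its sprung tip is about half in (its red band just gone), never hard, and finish while still holding it there. Leave the other things on the desk alone.

Things in the scene. Friction and masses are not known exactly. Their poses are not given: they have to be found in the camera images.
- fixture: Fixed black base plate, 110 (x) x 84 (y) x 12 mm, with a copper bar 80 (x) x 36 (y) x 10 mm fixed centrally on it; top of that bar is 22 mm above the desk. Origin: centre of the underside, on the desk; z up.
- fixture_seat (a point): Centre of the top face of the fixture's copper bar (22 mm above the desk); x along the bar's length, z up.
- rest: Fixed grey rest block, 80 (x) x 36 (y) x 20 mm, on which the separator lies at the start. Origin: centre of the underside.
- separator: Loose stiff olive-green plate, 104 (x) x 62 (y) x 5 mm, 60 g, same both ways round. At the start it lies centred and in line on the rest block, underside 20 mm above the desk, overhanging the long sides of the block by 13 mm; grip it across its 62 mm width. Origin: centre of the underside; x along its length.
- upper_bar: Loose copper bar, 80 (x) x 36 (y) x 12 mm, about 0.28 kg, flat on the desk, marked face up; grip it across its 36 mm width. Origin: centre of the underside; x along its length, z out of the marked face. White and red spot towards +x, two steel slotted screws towards -x; it may be stacked either way round.
- spot (a point): Centre of the white 14 mm spot with a red 6 mm centre, on the upper bar's top face: 22 mm from the bar's centre along its +x, 12 mm above its underside.
- stand: Fixed grey probe stand, 70x70 mm, 45 mm tall, with an upright 21 mm through hole at its centre in which the probe hangs by its collar. Origin: centre of the underside.
- probe: Loose test probe, 90 g, upright in its stand. Origin: on its axis at the collar underside (45 mm above the desk at the start); z along the axis, away from the tip. Black collar 26 mm across, 0 to 5 mm; yellow 18x18 mm square grip, 5 to 60 mm, flats along x and y; steel nose 16 mm across to -24 mm, then a 7 mm sprung plunger to -38 mm. Lift at least 45 mm to clear the stand.
- probe_tip (a point): End of the probe's brass plunger: 38 mm below the probe's origin along its axis when free; it moves with the plunger.
- plunger (a joint): How far the sprung plunger is pushed into the probe, m: 0 free, 0.010 fully in (hard stop). Spring 500 N/m with 0.5 N preload: 3 N at 0.005, where the red band (the 5 mm of plunger nearest the nose) has just disappeared.
- resin_puck_3: Small red resin puck, 30 mm across, 18 tall. A bystander: leave it alone. Origin at the centre of its underside.
- resin_puck_5: Small black resin puck, 30 mm across, 18 tall. A bystander: leave it alone. Origin at the centre of its underside.
- mouse: Black computer mouse, 108x60x35 mm. A bystander: leave it alone. Origin at the centre of its underside.
- loupe: Black loupe, 42 mm across, 37 tall. A bystander: leave it alone. Origin at the centre of its underside.
- tape_roll: Roll of black tape lying flat, 55 mm across, 19 tall. A bystander: leave it alone. Origin at the centre of its underside.
- clamp_insert_1: Small yellow V block, 26x22x18 mm. A bystander: leave it alone. Origin at the centre of its underside.
- clamp_insert_2: Small yellow V block, 26x22x18 mm. A bystander: leave it alone. Origin at the centre of its underside.

How it is judged:
By the outcome, as a careful person would: the job done as asked, in the order asked, and still so for the second after the job is handed in, while the arm keeps its last pose, push and grip.
It also fails if it takes over 72 s, if anything falls off the work surface, if the arm or the gripper's body presses on something with over 40 N, if the wrist force passes 120 N, or if a joint passes its speed limit or range.

ROBOT

A 7-joint arm with a two-finger parallel gripper is mounted at the origin on a cart in front of the work surface, level with it; the furniture and walls round the work are solid. World frame = base frame: x ahead of the robot, y to its left, z up, the work surface at z = 0. Lengths are in m, angles in rad, forces in N, time in s.
With the tool pointing down it reaches from about 0.425 to 0.875 m from the base axis. Payload 4.7 kg.
Tool frame: the origin (TCP) lies at the very end of the fingers, on their centre line; the grasp point (between the pads) lies behind it (ctrl.tcp_to_grasp is the y of the grasp point in the tool frame, in m); y points along the fingers, x is the direction in which the jaws open and shut, and the axes are right-handed (so a half turn about y gives the same grasp; the last joint's range is limited). The gripper opens to 87 mm and grips with 3 to 60 N. Pads are 19 mm wide; open, the fingers measure 117 mm over their backs; the gripper's body (75 mm by 190 mm) begins 51 mm behind the grasp point.
Start: joints at [1.248, 0.321, -0.07, 1.45, 0.023, 1.371, -0.057], TCP at [0.215, -0.614, 0.223] pointing down, gripper open.
Joint ranges: [-2.86, 2.86], [-0.3, 2.09], [-1.38, 1.24], [0.06, 2.45], [-1.56, 4.7], [0.09, 2.05], [-2.69, 2.69]. Speed limits (rad/s): [2.57, 2.57, 3.14, 3.14, 3.14, 3.14, 3.14].

INTERFACE

Orientations are given as a rotation vector (axis times angle).
In Python, from bench import ctrl, get_image, workorder gives the robot as it stands.
- The arm moves only by the tool drive_tool, never from a script. Its argument "increments" is text: rows parted by semicolons, each of 5 numbers parted by spaces: the shift along the tool's x, y, z in mm, then the turn about the tool's y in degrees, then the closure in counts, from 0 (fully open) to 255 (shut). In form: tx ty tz yaw fingers; .... A call has 1 to 20 rows; each row shifts and turns the commanded pose from where the row before left it, along the tool's axes as they then stand; what a row does not reach is not made up. A row lasts 1/8 s, in which the tool goes at most 62.5 mm and 10.7 degrees, less where a joint would pass 70% of its speed; a pose out of reach is approached as far as the arm can. A call is refused whole if a number of a shift passes 62.5 or a number of a turn 10.7, either way. A call with a gripper value outside its range is refused whole. The fingers move at their own pace and stop on an object; "squeeze" is the grip in N (left out, the last holds). Time passes only in rows, so rows that do not move let the fingers close. It gives the time, the measured TCP pose, the force and the opening at its end, in the units of the state.
- ctrl.get_state(): the state, without advancing time (a new reading comes with each control period).
- get_image(name): name is "side" or "top" or "wrist"; returns a dict with "img" (384x512x3 uint8, red, green, blue), "mtx" (3x3 intrinsics, pixels), "camera_from_world" (4x4, takes a point from world to camera coordinates). Camera axes: x right, y up, looking along -z (the intrinsics and any distortion apply to the point x, -y, -z); pixel columns grow to the right and rows downward; lengths in m; the calibration is good to about 2 mm. A picture is of the moment at which its call begins. There is no depth.
- workorder.close_job(): hands the job in, once; it reports no verdict.
The state is a dict: "time": time; "joint_positions": joint angles; "qd": joint speeds; "joint_torque": joint torques, N m; "position": TCP position; "tool_rot": TCP orientation; "ft_force": force on the tool from outside, world axes, zero at the start; "torque": the same for the moment, N m; "grip_width": opening from 0.0 (shut) to 1.0 (fully open).
Only numpy, scipy, OpenCV 4.12 (cv2) and the standard library are available. Lean on these libraries where they do the work, as an engineer would, in place of code of your own. Each camera call takes 0.05 s, during which the arm holds its last target.

## Working session

There is one attempt and no reset: what is moved stays moved. The work goes in short steps, Python scripts to look and compute and a tool call to move; the robot and the scene stay as the last step left them, time stands still between calls to the robot, and variables do not carry over. Pictures are saved under pics/ and viewed, and the job is handed in when it is done.

Besides the shell and the picture viewer there is one more tool, called after ">>>" in YAML: its name, and indented under it one key for each argument. drive_tool: Moves the arm, as the interface text tells. Its arguments: {"type":"object","properties":{"increments":{"type":"string"},"squeeze":{"type":"number"}},"required":["increments"]}

```bash
ls; mkdir -p pics; python3 - <<'E'
from bench import ctrl,get_image
import cv2,numpy as np
print(ctrl.get_state(), ctrl.tcp_to_grasp)
for n in ["side","top","wrist"]:
    d=get_image(n); cv2.imwrite(f"pics/{n}0.png",d["img"][:,:,::-1]); 
    print(n,d["mtx"].tolist(),np.round(d["camera_from_world"],4).tolist(),[k for k in d])
E
```

```text
pics
{'time': 0.0, 'joint_positions': array([ 1.24811281,  0.3218272 , -0.07007582,  1.45168256,  0.02261103,
        1.37079729, -0.05689622]), 'qd': array([ 0.00072899, -0.0009113 ,  0.00023514, -0.0019659 , -0.0013873 ,
       -0.00080489,  0.00187764]), 'joint_torque': array([ 2.36743608e-04, -4.91293859e+01, -4.04054197e-01, -3.12526238e+01,
       -6.40494190e-02,  4.36104834e-02,  1.77113243e-04]), 'position': array([ 0.21455353, -0.61297742,  0.22145493]), 'tool_rot': array([-1.34887369,  0.9588135 , -0.9561086 ]), 'ft_force': array([0.38422121, 0.37154097, 0.26857691]), 'torque': array([ 0.04359916, -0.03452436, -0.01088284]), 'grip_width': 0.9981712094633426} -0.0187
side [[473.92848761785785, 0.0, 259.5361350666901], [0.0, 473.92848761785785, 201.39198475965742], [0.0, 0.0, 1.0]] [[0.9896, -0.1434, -0.0088, -0.5695], [0.0679, 0.4127, 0.9083, -0.0874], [-0.1266, -0.8995, 0.4182, -1.4557], [0.0, 0.0, 0.0, 1.0]] ['img', 'mtx', 'camera_from_world']
top [[430.19609365467886, 0.0, 255.50759600444508], [0.0, 430.19609365467886, 188.1417867924116], [0.0, 0.0, 1.0]] [[-0.0171, -0.9998, 0.0065, -0.004], [0.9891, -0.0159, 0.1467, -0.5826], [-0.1465, 0.0089, 0.9892, -1.7065], [0.0, 0.0, 0.0, 1.0]] ['img', 'mtx', 'camera_from_world']
wrist [[269.7768575969747, 0.0, 257.5906406198512], [0.0, 269.7768575969747, 186.49593418329795], [0.0, 0.0, 1.0]] [[0.3307, -0.9437, -0.0021, -0.6485], [0.9107, 0.3197, -0.2615, 0.0328], [0.2475, 0.0845, 0.9652, -0.3912], [0.0, 0.0, 0.0, 1.0]] ['img', 'mtx', 'camera_from_world']
```

View pics/side0.png

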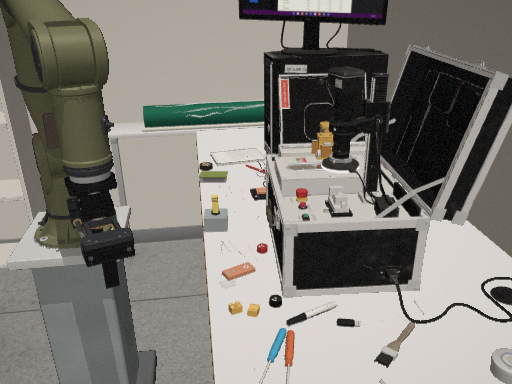

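View pics/top0.png

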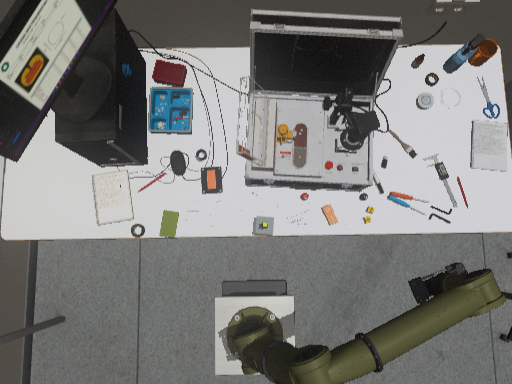

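View pics/wrist0.png

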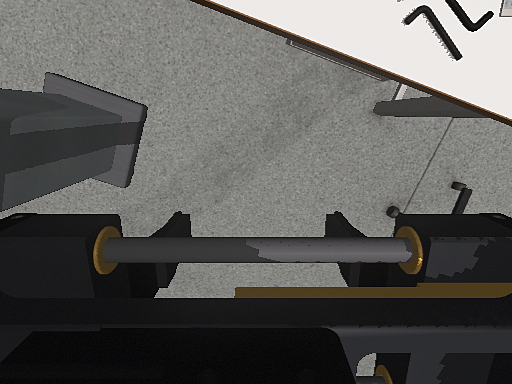

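```bash
cat > h.py <<'E'
import numpy as np,cv2
from bench import ctrl,get_image
from scipy.spatial.transform import Rotation as R
def proj(d,P):
    P=np.atleast_2d(P); T=d["camera_from_world"]; c=P@T[:3,:3].T+T[:3,3]
    q=np.c_[c[:,0],-c[:,1],-c[:,2]]@d["mtx"].T
    return q[:,:2]/q[:,2:]
def plane(d,uv,z):
    uv=np.atleast_2d(uv).astype(float); T=d["camera_from_world"]; Ri=T[:3,:3].T; o=-Ri@T[:3,3]
    v=np.c_[uv,np.ones(len(uv))]@np.linalg.inv(d["mtx"]).T
    v=v*[1,-1,-1]; w=v@Ri.T
    return o+w*((z-o[2])/w[:,2])[:,None]
def rect(d,mask,z,show=True,minA=30):
    """largest blob -> boundary on plane z -> minAreaRect: centre mm, size mm, angle of long side deg"""
    m=cv2.morphologyEx(mask.astype(np.uint8),cv2.MORPH_CLOSE,np.ones((3,3),np.uint8))
    cs,_=cv2.findContours(m,cv2.RETR_EXTERNAL,cv2.CHAIN_APPROX_NONE)
    out=[]
    for c in sorted(cs,key=cv2.contourArea)[::-1][:4]:
        if cv2.contourArea(c)<minA: continue
        p=plane(d,c[:,0,:],z)[:,:2]*1000
        (cx,cy),(w,h),a=cv2.minAreaRect(p.astype(np.float32))
        if h>w: w,h,a=h,w,a+90
        out.append((cx,cy,w,h,(a+90)%180-90, *c[:,0,:].mean(0)))
    return out
E
python3 - <<'E'
from h import *
d=get_image("top"); im=d["img"]
cv2.imwrite("pics/topz.png",cv2.resize(im[130:245,120:400,::-1],None,fx=2.8,fy=2.8,interpolation=cv2.INTER_CUBIC))
for n,uv,z in [("sep",(170,223),.025),("stand",(264,225),.06),("bar",(330,214),.012),("fix",(211,180),.022),("puckred",(305,196),.02),("pk5",(363,197),.02),("V",(370,210),.02),("ring",(138,230),.02),("mouse",(179,162),.03),("ring2",(201,155),.03)]:
    print(n,np.round(plane(d,uv,z)[0],3))
E
```

```text
sep [0.448 0.335 0.025]
stand [ 0.431 -0.045  0.06 ]
bar [ 0.475 -0.318  0.012]
fix [0.622 0.169 0.022]
puckred [ 0.55  -0.217  0.02 ]
pk5 [ 0.542 -0.456  0.02 ]
V [ 0.488 -0.481  0.02 ]
ring [0.422 0.465 0.02 ]
mouse [0.699 0.3   0.03 ]
ring2 [0.727 0.21  0.03 ]
```

View pics/topz.png

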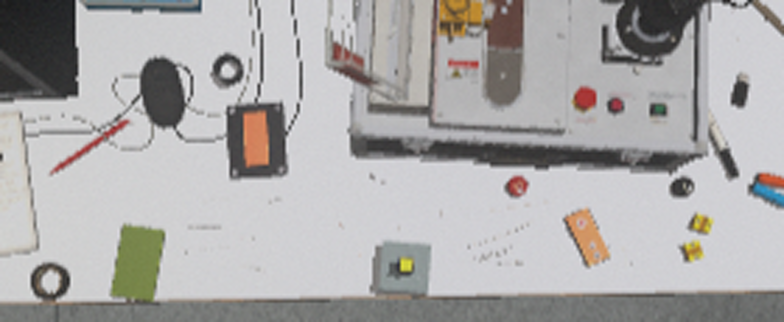

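```bash
cat >> h.py <<'E'
def pose():
    s=ctrl.get_state(); return s["position"]*1000, R.from_rotvec(s["tool_rot"]).as_matrix(), s
def yawof(M): return np.degrees(np.arctan2(M[1,0],M[0,0]))
def where():
    p,M,s=pose(); print("t%.2f"%s["time"],"tcp",p.round(1),"toolx yaw %.2f"%yawof(M),"ydir",M[:,1].round(3),"F",s["ft_force"].round(2),"T",s["torque"].round(2),"g %.3f"%s["grip_width"],"q",s["joint_positions"].round(2))
def go(x,y,z,yaw=None):
    """tool-frame total shift (mm) to world target, and turn about tool y (jaw line, mod 180)"""
    p,M,s=pose(); d=M.T@(np.array([x,y,z])-p); 
    print("shift tool",d.round(1), "|h|%.0f"%np.hypot(d[0],d[2]))
    if yaw is not None:
        a=-(yaw-yawof(M)); a=(a+90)%180-90; print("turn %.2f"%a)
        # shift expressed in tool frame after the turn
        M2=M@R.from_euler("y",a,degrees=True).as_matrix(); print("after turn shift",(M2.T@(np.array([x,y,z])-p)).round(1),"yaw2 %.2f"%yawof(M2))
E
python3 - <<'E'
from h import *
where(); p,M,s=pose(); print(M.round(3))
go(300,-430,300,-70)
d=get_image("wrist"); T=d["camera_from_world"]; o=-T[:3,:3].T@T[:3,3]
print("cam in tool", (M.T@(o*1000-p)).round(1), (M.T@(T[:3,:3].T@[0,0,-1])).round(3))
d=get_image("top")
im=d["img"]; hsv=cv2.cvtColor(im,cv2.COLOR_RGB2HSV)
sep=cv2.inRange(hsv,(30,80,60),(50,255,255)); sep[:,:150]=0; sep[240:]=0; sep[:,200:]=0
print("sep",rect(d,sep,.025))
org=cv2.inRange(hsv,(5,80,120),(16,255,255)); org[:,:195]=0;org[240:]=0
print("org.012",rect(d,org,.012));print("org.022",rect(d,org,.022))
yel=cv2.inRange(hsv,(22,120,120),(32,255,255));yel[:215]=0;yel[240:]=0
print("yel",rect(d,yel,.105,minA=3))
E
```

```text
t0.20 tcp [ 214.7 -613.2  221.9] toolx yaw -70.70 ydir [-0.     0.001 -1.   ] F [-0.29  0.33 -0.08] T [-0.   -0.02  0.03] g 1.005 q [ 1.25  0.32 -0.07  1.45  0.02  1.37 -0.06]
[[ 0.331 -0.     0.944]
 [-0.944  0.001  0.331]
 [-0.001 -1.    -0.   ]]
shift tool [-144.8  -78.   141.1] |h|202
turn -0.70
after turn shift [-143.   -78.   142.8] yaw2 -70.00
cam in tool [  -0.5 -163.2   70.8] [-0.     0.965 -0.261]
sep [(445.6117858886719, 340.5238952636719, 102.64368438720703, 60.9876594543457, -9.481681823730469, np.float64(168.83783783783784), np.float64(223.51351351351352))]
org.012 [(628.5429077148438, 170.02529907226562, 83.98270416259766, 33.21739196777344, -0.03163909912109375, np.float64(210.94230769230768), np.float64(178.98076923076923)), (474.419677734375, -315.9957275390625, 77.74122619628906, 35.315765380859375, 22.65492057800293, np.float64(329.2826086956522), np.float64(214.08695652173913)), (546.8515014648438, -617.1854248046875, 89.25205993652344, 14.642416000366211, 76.32128143310547, np.float64(401.26666666666665), np.float64(195.35555555555555))]
org.022 [(626.8259887695312, 169.0710906982422, 83.50592041015625, 33.02881622314453, -0.03163909912109375, np.float64(210.94230769230768), np.float64(178.98076923076923)), (473.5777893066406, -314.1907653808594, 77.29985809326172, 35.115264892578125, 22.65492820739746, np.float64(329.2826086956522), np.float64(214.08695652173913)), (545.5983276367188, -613.670654296875, 88.74532318115234, 14.559346199035645, 76.3212661743164, np.float64(401.26666666666665), np.float64(195.35555555555555))]
yel [(444.7611083984375, -445.29071044921875, 21.217830657958984, 20.664562225341797, -72.77680969238281, np.float64(367.3888888888889), np.float64(219.0)), (432.3111267089844, -45.560447692871094, 15.495267868041992, 11.626326560974121, -1.1247482299804688, np.float64(264.38461538461536), np.float64(224.15384615384616))]
```

>>> drive_tool:
  increments: "-28 -5 38 0 0;-28 -5 38 0 0;-28 -5 38 0 0;-28 -5 38 0 0;-28 -5 38 0 0;-28 -5 38 0 0;-28 -5 38 0 0;0 0 0 0 0;0 0 0 0 0"
  squeeze: 30

```text
time: 1.42
position: [0.4006, -0.3412, 0.2576]
tool_rot: [-1.351, 0.958, -0.958]
ft_force: [-0.3, 0.0, -1.2]
grip_width: 0.997
```

```bash
cat >> h.py <<'E'
def snap(n,f):
    d=get_image(n); cv2.imwrite(f"pics/{f}.png",d["img"][:,:,::-1]); return d
E
python3 - <<'E'
from h import *
where(); d=snap("wrist","w1"); go(400,-60,260)
print(proj(d,[[.474,-.316,.012]]))
E
```

```text
t1.43 tcp [ 400.6 -341.2  257.6] toolx yaw -70.72 ydir [-0.    -0.001 -1.   ] F [-0.33  0.04 -1.18] T [-0.04  0.03 -0.01] g 0.997 q [ 0.94  0.05 -0.29  1.7   0.02  1.39 -0.59]
shift tool [-266.1   -2.8   92.5] |h|282
[[258.2539143  108.44668053]]
```

View pics/w1.png

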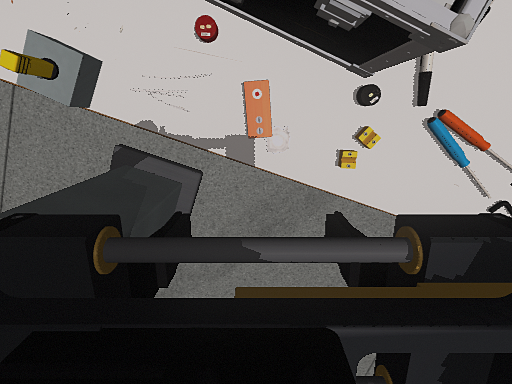

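```bash
cat >> h.py <<'E'
def copper(d,z,roi):
    hsv=cv2.cvtColor(d["img"],cv2.COLOR_RGB2HSV); m=cv2.inRange(hsv,(3,70,70),(18,255,255))
    r=np.zeros_like(m); r[roi[1]:roi[3],roi[0]:roi[2]]=255; m&=r
    m=cv2.morphologyEx(m,cv2.MORPH_CLOSE,np.ones((9,9),np.uint8))
    return rect(d,m,z,minA=100)
E
python3 - <<'E'
from h import *
d=get_image("wrist")
print(copper(d,.012,(200,60,320,160)))
print("spot",plane(d,(257,94),.012))
E
```

```text
[(472.52374267578125, -315.83624267578125, 79.39002990722656, 35.687015533447266, 23.661592483520508, np.float64(257.4873417721519), np.float64(108.05696202531645))]
spot [[ 0.49173937 -0.308323    0.012     ]]
```

>>> drive_tool:
  increments: "-45 0 15 0 0;-45 0 15 0 0;-45 0 15 0 0;-45 0 15 0 0;-45 0 15 0 0;-41 0 17 0 0;0 0 0 0 0"

```text
time: 2.4
position: [0.4002, -0.0571, 0.2579]
tool_rot: [-1.351, 0.954, -0.956]
ft_force: [0.6, -0.6, -0.3]
grip_width: 1.001
```

```bash
python3 - <<'E'
from h import *
where(); d=snap("wrist","w2"); go(400,350,260,-99)
E
```

```text
t2.40 tcp [400.2 -57.1 257.9] toolx yaw -70.48 ydir [ 0.001 -0.001 -1.   ] F [ 0.58 -0.64 -0.32] T [-0. -0.  0.] g 1.001 q [ 0.74 -0.24 -0.55  1.93 -0.13  1.42 -1.01]
shift tool [-386.2   -2.7  135.6] |h|409
turn 28.34
after turn shift [-404.3   -2.7  -64. ] yaw2 -99.00
```

View pics/w2.png

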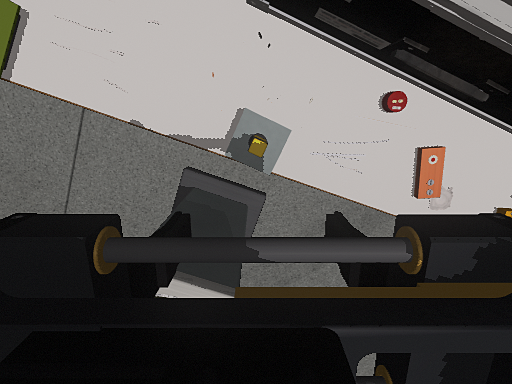

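```bash
python3 - <<'E'
from h import *
d=get_image("wrist")
cv2.imwrite("pics/z2.png",cv2.resize(d["img"][95:185,210:310,::-1],None,fx=6,fy=6,interpolation=cv2.INTER_NEAREST))
E
```

```text
(no output)
```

View pics/z2.png

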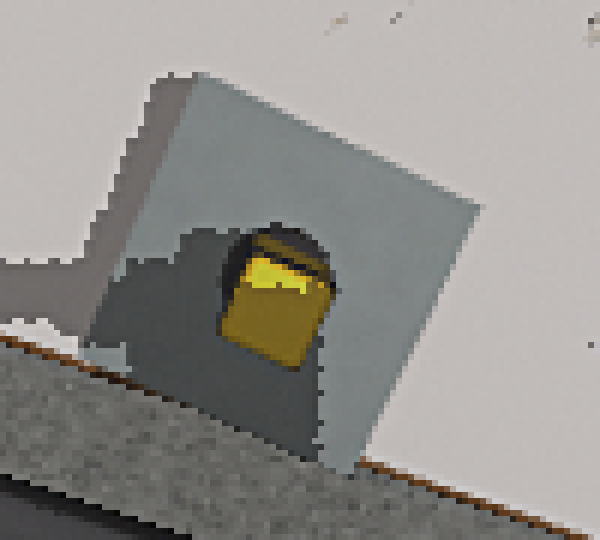

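>>> drive_tool:
  increments: "-45 0 16 0 0;-45 0 16 0 0;-45 0 16 0 0;-45 0 16 0 0;-45 0 16 0 0;-45 0 16 0 0;-45 0 16 0 0;-45 0 16 0 0;-26 0 8 0 0;0 0 0 10 0;0 0 0 10 0;0 0 0 8.5 0;0 0 0 0 0"

```text
time: 4.12
position: [0.4025, 0.3483, 0.257]
tool_rot: [-1.129, 1.328, -1.328]
ft_force: [0.4, -0.4, -0.4]
grip_width: 0.999
```

```bash
python3 - <<'E'
from h import *
where(); d=snap("wrist","w3")
E
```

```text
t4.12 tcp [402.5 348.3 257. ] toolx yaw -99.32 ydir [-0.001 -0.001 -1.   ] F [ 0.43 -0.45 -0.45] T [ 0.06  0.02 -0.01] g 0.999 q [ 0.28  0.18 -1.15  1.66  0.16  1.41 -2.62]
```

View pics/w3.png

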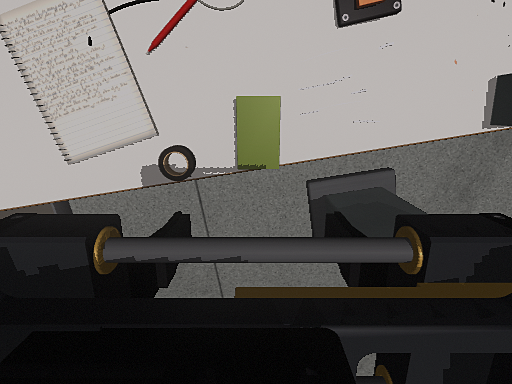

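```bash
cat >> h.py <<'E'
def green(d,z,roi=(0,0,512,215)):
    hsv=cv2.cvtColor(d["img"],cv2.COLOR_RGB2HSV); m=cv2.inRange(hsv,(28,70,40),(50,255,255))
    r=np.zeros_like(m); r[roi[1]:roi[3],roi[0]:roi[2]]=255; m&=r
    return rect(d,m,z,minA=100)
E
python3 - <<'E'
from h import *
d=get_image("wrist"); r=green(d,.025,(200,60,320,200)); print(r)
cv2.imwrite("pics/z3.png",cv2.resize(d["img"][85:185,200:310,::-1],None,fx=5,fy=5,interpolation=cv2.INTER_NEAREST))
c=r[0]; go(c[0],c[1],60,c[4]-90)
E
```

```text
[(444.4864807128906, 341.203125, 101.98016357421875, 61.63245391845703, -9.282432556152344, np.float64(258.18502202643174), np.float64(131.52422907488986))]
shift tool [  0.8 197.2  43.4] |h|43
turn 0.10
after turn shift [  0.7 197.2  43.4] yaw2 -99.28
```

View pics/z3.png

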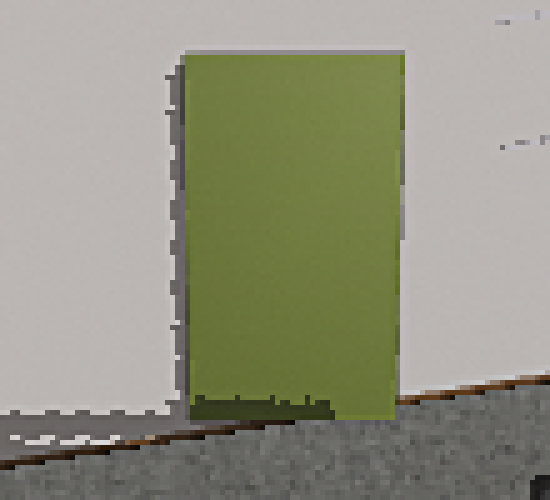

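>>> drive_tool:
  increments: "0 40 15 0 0;0 40 15 0 0;1 40 13.4 0 0;0 40 0 0 0;0 37 0 0 0;0 0 0 0 0;0 0 0 0 0"

```text
time: 5.1
position: [0.4442, 0.3429, 0.0618]
tool_rot: [-1.128, 1.326, -1.326]
ft_force: [0.6, 0.4, 0.1]
grip_width: 0.996
```

```bash
python3 - <<'E'
from h import *
where(); go(444.8,341.2,13.5,-99.28); d=snap("wrist","w4"); snap("side","s4")
E
```

```text
t5.10 tcp [444.2 342.9  61.8] toolx yaw -99.16 ydir [ 0.001  0.001 -1.   ] F [0.59 0.39 0.1 ] T [0.04 0.01 0.01] g 0.996 q [-0.01  0.38 -0.82  1.83  0.32  1.06 -2.68]
shift tool [ 1.6 48.3  0.8] |h|2
turn 0.12
after turn shift [ 1.6 48.3  0.8] yaw2 -99.28
```

View pics/w4.png

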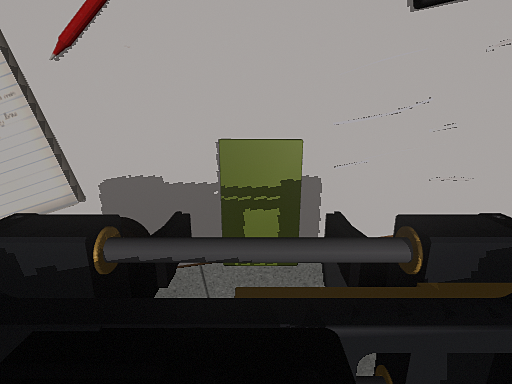

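>>> drive_tool:
  increments: "0 -45 0 0 0;0 0 0 -10 0;0 0 0 -10 0;0 0 0 -10 0;0 0 0 -10 0;0 0 0 -10 0;0 0 0 -10 0;0 0 0 -10 0;0 0 0 -10 0;0 0 0 -10 0;0 0 0 -10 0;0 0 0 -10 0;0 0 0 -10 0;0 0 0 -10 0;0 0 0 -10 0;0 0 0 -10 0;0 0 0 -10 0;0 0 0 -10 0;0 0 0 -10 0"

```text
time: 7.58
position: [0.4447, 0.3422, 0.1071]
tool_rot: [-1.28, -1.096, 1.092]
ft_force: [-0.6, -1.1, -0.1]
grip_width: 1.001
```

```bash
python3 - <<'E'
from h import *
where(); go(444.8,341.2,13.5,-99.28); d=snap("wrist","w5"); print(green(d,.025))
E
```

```text
t7.58 tcp [444.7 342.2 107.1] toolx yaw 81.06 ydir [ 0.002  0.001 -1.   ] F [-0.64 -1.08 -0.07] T [ 0.08 -0.12  0.01] g 1.001 q [ 0.34  0.61 -1.35  1.79  0.63  1.27  0.24]
shift tool [-1.1 93.6 -0.1] |h|1
turn 0.34
after turn shift [-1.1 93.6 -0.1] yaw2 80.72
[(430.033203125, 343.44384765625, 73.82821655273438, 61.73632049560547, -9.162200927734375, np.float64(255.7711267605634), np.float64(174.95774647887325))]
```

View pics/w5.png

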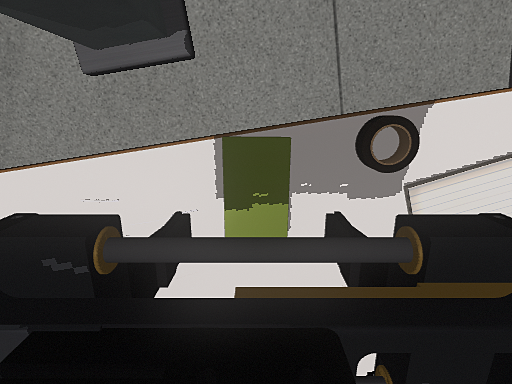

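>>> drive_tool:
  increments: "-1 25 0 0.3 0;0 25 0 0 0;0 25 0 0 0;0 12 0 0 0;0 6.5 0 0 0;0 0 0 0 0;0 0 0 0 0"

```text
time: 8.5
position: [0.4436, 0.3417, 0.0127]
tool_rot: [-1.283, -1.087, 1.085]
ft_force: [0.2, -0.5, -0.4]
grip_width: 1.002
```

```bash
python3 - <<'E'
from h import *
where(); go(444.8,341.2,13.5,-99.28); d=snap("side","s5"); 
u=proj(d,[[.445,.341,.025]])[0]; print(u); u=u.astype(int)
cv2.imwrite("pics/s5z.png",cv2.resize(d["img"][u[1]-60:u[1]+40,u[0]-60:u[0]+60,::-1],None,fx=6,fy=6))
E
```

```text
t8.50 tcp [443.6 341.7  12.7] toolx yaw 80.50 ydir [ 0.001  0.001 -1.   ] F [ 0.21 -0.47 -0.41] T [ 0.12 -0.14 -0.  ] g 1.002 q [ 0.26  0.7  -1.23  1.86  0.74  1.13  0.16]
shift tool [-0.3 -0.8 -1.3] |h|1
turn -0.22
after turn shift [-0.3 -0.8 -1.3] yaw2 80.72
[212.81994431 173.55150666]
```

View pics/s5z.png

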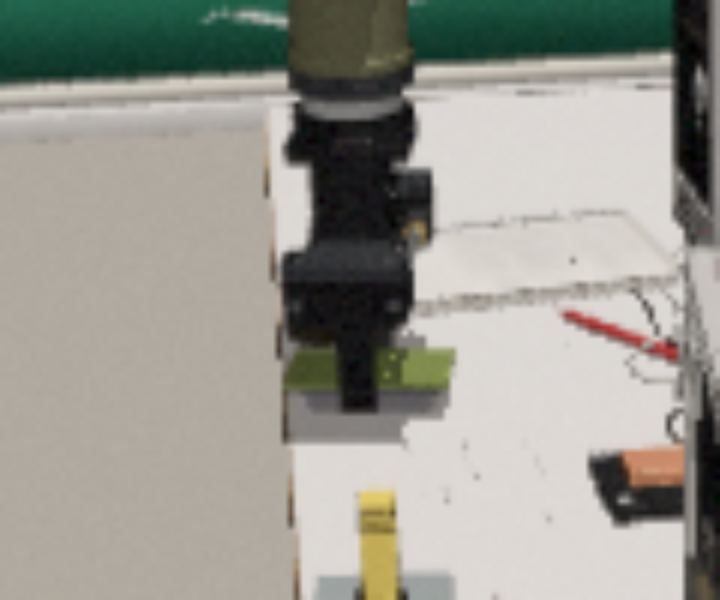

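>>> drive_tool:
  increments: "0 0 -1 -0.2 255;0 0 0 0 255;0 0 0 0 255;0 0 0 0 255;0 0 0 0 255;0 0 0 0 255;0 -20 0 0 255;0 -30 0 0 255;0 -40 0 0 255;0 -50 0 0 255;0 0 0 0 255"
  squeeze: 25

```text
time: 9.93
position: [0.4457, 0.3436, 0.1571]
tool_rot: [-1.283, -1.096, 1.083]
ft_force: [-0.2, -0.1, -0.7]
grip_width: 0.71
```

```bash
python3 - <<'E'
from h import *
where(); d=snap("wrist","w6"); go(560,170,160,90)
E
```

```text
t9.93 tcp [445.7 343.6 157.1] toolx yaw 80.72 ydir [ 0.007  0.004 -1.   ] F [-0.16 -0.08 -0.7 ] T [ 0.06 -0.12 -0.02] g 0.710 q [ 0.36  0.51 -1.35  1.73  0.52  1.31  0.31]
shift tool [-151.2   -5.2 -141.3] |h|207
turn -9.29
after turn shift [-172.1   -5.2 -115. ] yaw2 90.00
```

View pics/w6.png

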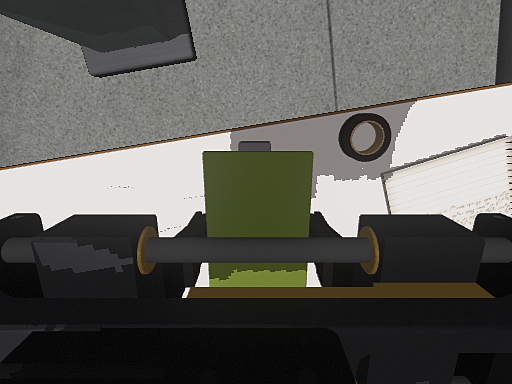

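>>> drive_tool:
  increments: "-26 -12 -18 0 255;-26 -12 -18 0 255;-26 -12 -18 0 255;-26 -12 -18 0 255;0 0 0 10 255;0 0 0 10 255;0 0 0 10 255;0 0 0 10 255;0 0 0 10 255;0 0 0 10 255;0 0 0 10 255;0 0 0 10 255;0 0 0 10 255;0 0 0 10 255;0 0 0 10 255;0 0 0 10 255"

```text
time: 11.98
position: [0.4975, 0.2263, 0.1987]
tool_rot: [-1.504, 0.543, -0.539]
ft_force: [-0.8, 0.3, 0.1]
grip_width: 0.705
```

>>> drive_tool:
  increments: "0 0 0 10 255;0 0 0 10 255;0 0 0 10 255;0 0 0 10 255;0 0 0 10.5 255;0 0 0 0 255"

```text
time: 12.72
position: [0.4977, 0.2264, 0.1989]
tool_rot: [-1.214, 1.206, -1.205]
ft_force: [0.6, -0.1, -0.2]
grip_width: 0.704
```

```bash
python3 - <<'E'
from h import *
where(); d=snap("wrist","w7"); go(540,172,200,-90)
E
```

```text
t12.72 tcp [497.7 226.4 198.9] toolx yaw -89.67 ydir [-0.002 -0.001 -1.   ] F [ 0.63 -0.07 -0.2 ] T [ 0.05 -0.01  0.07] g 0.704 q [ 0.28  0.2  -0.84  1.72  0.15  1.3  -2.16]
shift tool [54.9 -1.  41.8] |h|69
turn 0.41
after turn shift [54.6 -1.  42.2] yaw2 -90.00
```

View pics/w7.png

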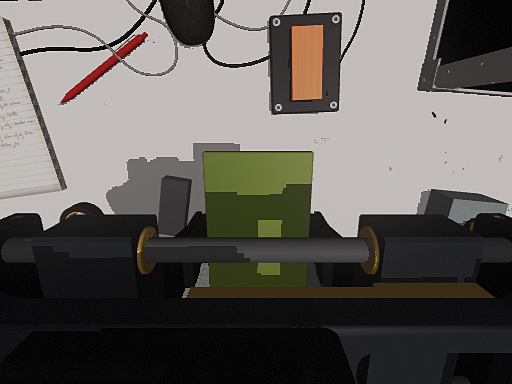

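```bash
cat >> h.py <<'E'
def tops(d,z,lo,hi,roi):
    hsv=cv2.cvtColor(d["img"],cv2.COLOR_RGB2HSV); m=cv2.inRange(hsv,lo,hi)
    r=np.zeros_like(m); r[roi[1]:roi[3],roi[0]:roi[2]]=255; m&=r
    return rect(d,m,z,minA=100)
E
python3 - <<'E'
from h import *
p,M,s=pose(); d=get_image("wrist")
print("cu",copper(d,.022,(270,10,350,120)))
print("blk",tops(d,.012,(0,0,0),(180,90,110),(255,8,348,120)))
z=(p[2]+12.3)/1000
q=plane(d,[[203,151.5],[313,151.5]],z)*1000; print("plate corner in tool",((q-p)@M).round(1))
m=cv2.inRange(cv2.cvtColor(d["img"],cv2.COLOR_RGB2HSV),(28,70,40),(50,255,255)); 
for row in (152,155,165,180,195,205):
    c=np.where(m[row])[0]; c=c[(c>180)&(c<340)]
    if len(c): q=plane(d,[[c[0]-.5,row],[c[-1]+.5,row]],z)*1000; print(row,c[0],c[-1],((q-p)@M).round(1).tolist())
E
```

```text
cu [(624.3819580078125, 170.11895751953125, 79.704833984375, 35.968223571777344, 2.8725881576538086, np.float64(307.14009661835746), np.float64(61.94685990338164))]
blk [(626.1507568359375, 176.47073364257812, 116.65440368652344, 108.80565643310547, 0.4394763112068176, np.float64(299.82909930715937), np.float64(58.03695150115473))]
plate corner in tool [[-30.9 -12.4  50.1]
 [ 30.6 -12.4  50.1]]
152 203 312 [[-31.2, -12.4, 49.8], [30.4, -12.4, 49.8]]
155 203 312 [[-31.3, -12.4, 48.1], [30.4, -12.4, 48.2]]
165 203 312 [[-31.6, -12.4, 42.5], [30.8, -12.4, 42.5]]
180 204 311 [[-31.5, -12.4, 33.7], [30.6, -12.3, 33.7]]
195 205 310 [[-31.4, -12.4, 24.7], [30.5, -12.3, 24.7]]
205 205 310 [[-31.7, -12.4, 18.5], [30.9, -12.3, 18.5]]
```

>>> drive_tool:
  increments: "27 0 25 0.4 255;27 0 20 0 255;0 0 0 0 255;0 0 0 0 255"

```text
time: 13.32
position: [0.5429, 0.1734, 0.1997]
tool_rot: [-1.209, 1.212, -1.209]
ft_force: [-0.4, 0.0, -0.8]
grip_width: 0.708
```

```bash
python3 - <<'E'
from h import *
where(); d=snap("wrist","w8")
print("cu",copper(d,.022,(200,10,350,150)))
print("blk",tops(d,.012,(0,0,0),(180,90,110),(200,8,348,147)))
p,M,s=pose();print(proj(d,[[.627,.170,.022]]))
E
```

```text
t13.32 tcp [542.9 173.4 199.7] toolx yaw -90.09 ydir [-0.001  0.001 -1.   ] F [-0.35  0.02 -0.79] T [ 0.03 -0.05 -0.  ] g 0.708 q [ 0.33  0.25 -0.79  1.66  0.18  1.31 -2.07]
cu [(624.457763671875, 170.0217742919922, 79.7596435546875, 36.40803909301758, 2.9868218898773193, np.float64(260.6373056994819), np.float64(102.4041450777202))]
blk [(651.1636962890625, 175.0854034423828, 157.15545654296875, 140.64520263671875, -0.2297821044921875, np.float64(261.33165195460276), np.float64(77.46784363177805)), (716.841064453125, 212.6185302734375, 42.31049346923828, 25.62209129333496, 89.899169921875, np.float64(224.61739130434782), np.float64(18.704347826086956))]
[[260.72675806 101.73140446]]
```

View pics/w8.png

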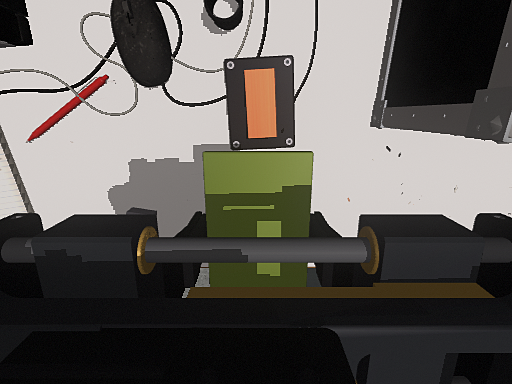

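```bash
python3 - <<'E'
from h import *
d=get_image("wrist"); 
for z in (0,.08,.15): print(z,plane(d,[[371,126],[392,5]],z).round(3).tolist())
go(625.9,169.7,60,-87.05)
E
```

```text
0 [[0.597, 0.025, 0.0], [0.736, 0.016, 0.0]]
0.08 [[0.601, 0.058, 0.08], [0.709, 0.051, 0.08]]
0.15 [[0.604, 0.087, 0.15], [0.686, 0.081, 0.15]]
shift tool [  4.4 140.   83.2] |h|83
turn -2.99
after turn shift [  8.7 140.   82.9] yaw2 -87.05
```

```bash
python3 - <<'E'
from h import *
d=snap("top","t8"); 
for z in (0.1,.2): print(z,plane(d,[[247,182],[238,160],[245,165],[238,110]],z).round(3).tolist())
cv2.imwrite("pics/t8z.png",cv2.resize(d["img"][80:210,180:300,::-1],None,fx=4.5,fy=4.5,interpolation=cv2.INTER_CUBIC))
d=snap("side","s8"); cv2.imwrite("pics/s8z.png",cv2.resize(d["img"][60:300,190:400,::-1],None,fx=2.5,fy=2.5,interpolation=cv2.INTER_CUBIC))
E
```

```text
0.1 [[0.599, 0.02, 0.1], [0.688, 0.054, 0.1], [0.667, 0.027, 0.1], [0.894, 0.052, 0.1]]
0.2 [[0.583, 0.019, 0.2], [0.666, 0.051, 0.2], [0.647, 0.025, 0.2], [0.86, 0.049, 0.2]]
```

View pics/t8z.png

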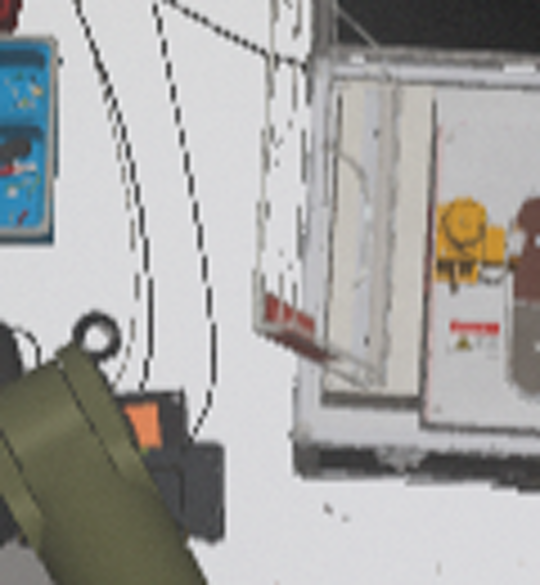

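View pics/s8z.png

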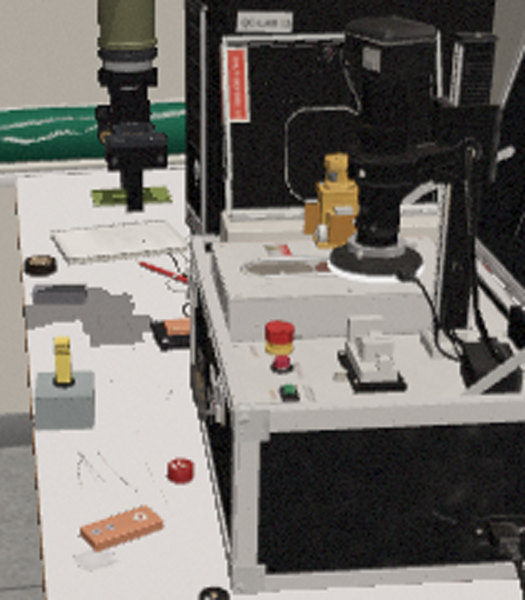

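>>> drive_tool:
  increments: "0 0 0 -3 255;4 0 40 0 255;4.7 30 43 0 255;0 50 0 0 255;0 50 0 0 255;0 10 0 0 255;0 0 0 0 255;0 0 0 0 255"

```text
time: 14.52
position: [0.6285, 0.169, 0.0628]
tool_rot: [-1.228, 1.17, -1.174]
ft_force: [0.2, 0.7, -0.4]
grip_width: 0.704
```

```bash
python3 - <<'E'
from h import *
where(); go(625.9,169.7,15.2,-87.05)
d=snap("wrist","w9")
E
```

```text
t14.53 tcp [628.5 169.   62.8] toolx yaw -87.19 ydir [ 0.004  0.001 -1.   ] F [ 0.23  0.73 -0.37] T [-0.01 -0.03  0.05] g 0.704 q [ 0.24  0.54 -0.71  1.61  0.38  1.13 -2.09]
shift tool [-0.8 47.6 -2.8] |h|3
turn -0.14
after turn shift [-0.8 47.6 -2.8] yaw2 -87.05
```

View pics/w9.png

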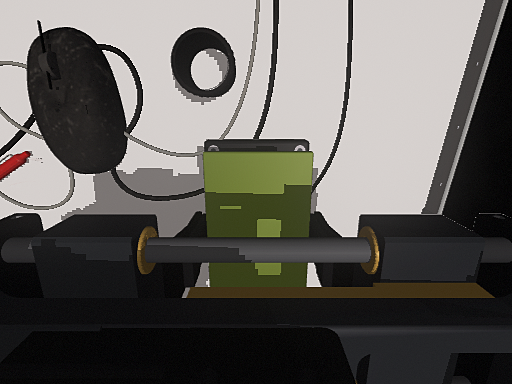

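>>> drive_tool:
  increments: "-0.8 20 -2.8 -0.1 255;0 15 0 0 255;0 8 0 0 255;0 3.5 0 0 255;0 0 0 0 255;0 0 0 0 255"

```text
time: 15.32
position: [0.6235, 0.1686, 0.014]
tool_rot: [-1.234, 1.172, -1.172]
ft_force: [-3.5, -1.9, 5.7]
grip_width: 0.703
```

```bash
python3 - <<'E'
from h import *
where(); go(625.9,169.7,14.7,-87.05)
d=snap("wrist","w10")
E
```

```text
t15.32 tcp [623.5 168.6  14. ] toolx yaw -87.10 ydir [-0.001 -0.001 -1.   ] F [-3.53 -1.85  5.74] T [-0.28  0.83  0.09] g 0.703 q [ 0.22  0.59 -0.69  1.65  0.42  1.06 -2.11]
shift tool [-0.9 -0.7  2.4] |h|3
turn -0.05
after turn shift [-0.9 -0.7  2.4] yaw2 -87.05
```

View pics/w10.png

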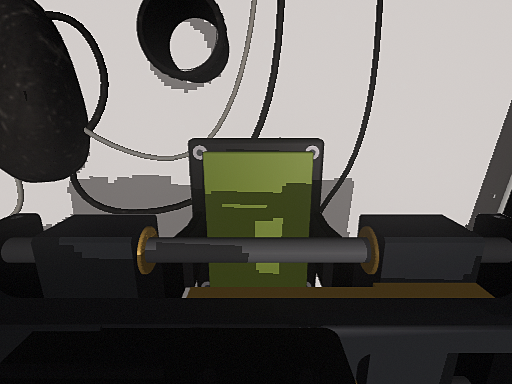

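>>> drive_tool:
  increments: "-0.9 -2 2.4 0 255;0 0 0 0 255;0 1 0 0 255;0 0 0 0 255"

```text
time: 15.88
position: [0.6262, 0.1697, 0.0142]
tool_rot: [-1.233, 1.172, -1.172]
ft_force: [0.4, -0.1, -0.5]
grip_width: 0.702
```

```bash
python3 - <<'E'
from h import *
where(); go(625.9,169.7,14.7,-87.05)
d=snap("wrist","w11"); cv2.imwrite("pics/z11.png",cv2.resize(d["img"][125:225,170:350,::-1],None,fx=4.4,fy=4.4,interpolation=cv2.INTER_NEAREST))
print(proj(d,[[.6244+.055*.9987+s*.042*.0515,.17005+.055*.0515-s*.042*.9987,.012] for s in (1,-1)]))
print(proj(d,[[.6244+.052*.9987+s*.031*.0515,.17005+.052*.0515-s*.031*.9987,.027] for s in (1,-1)]))
E
```

```text
t15.88 tcp [626.2 169.7  14.2] toolx yaw -87.10 ydir [-0. -0. -1.] F [ 0.38 -0.1  -0.54] T [ 0.02  0.03 -0.02] g 0.702 q [ 0.22  0.59 -0.69  1.64  0.42  1.06 -2.11]
shift tool [ 0.  -0.5 -0.3] |h|0
turn -0.05
after turn shift [ 0.  -0.5 -0.3] yaw2 -87.05
[[326.55549618 143.13208327]
 [188.4905952  143.23296678]]
[[313.10605709 151.43902804]
 [201.92810255 151.51939319]]
```

View pics/z11.png

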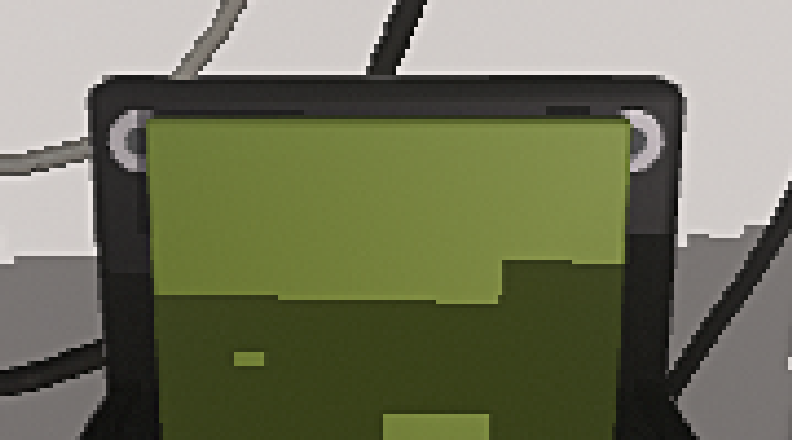

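>>> drive_tool:
  increments: "0 0 0.8 0 255;0 0 0 0 255;0 0 0 0 60;0 0 0 0 0;0 0 0 0 0;0 0 0 0 0;0 0 0 0 0"

```text
time: 16.8
position: [0.6272, 0.1699, 0.0145]
tool_rot: [-1.233, 1.172, -1.172]
ft_force: [-0.2, 0.2, 0.5]
grip_width: 0.993
```

```bash
python3 - <<'E'
from h import *
where()
d=snap("wrist","w12"); cv2.imwrite("pics/z12.png",cv2.resize(d["img"][125:225,170:350,::-1],None,fx=4.4,fy=4.4,interpolation=cv2.INTER_NEAREST))
E
```

```text
t16.80 tcp [627.2 169.9  14.5] toolx yaw -87.10 ydir [-0. -0. -1.] F [-0.19  0.24  0.52] T [ 0.04  0.   -0.  ] g 0.993 q [ 0.22  0.59 -0.69  1.64  0.42  1.06 -2.11]
```

View pics/z12.png

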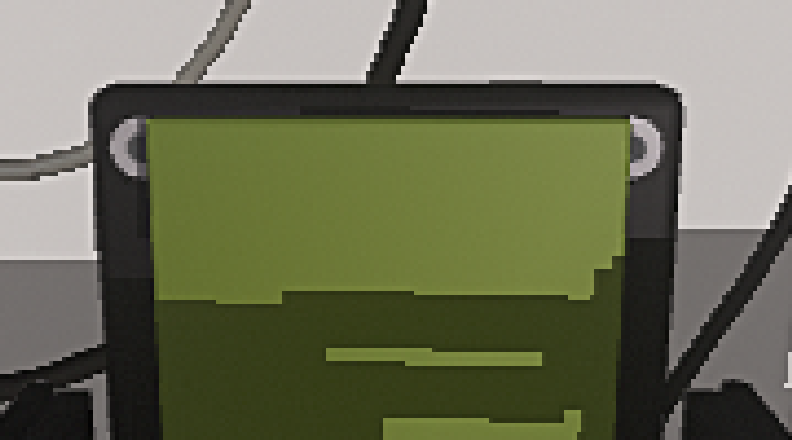

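>>> drive_tool:
  increments: "0 -30 0 0 0;0 -50 0 0 0;0 -50 0 0 0;0 -50 -40 0 0;0 -5 -42 0 0;0 0 0 0 0;0 0 0 0 0"

```text
time: 17.73
position: [0.5468, 0.1652, 0.1984]
tool_rot: [-1.232, 1.171, -1.173]
ft_force: [0.2, 0.4, 0.5]
grip_width: 0.996
```

```bash
python3 - <<'E'
from h import *
where()
d=snap("wrist","w13"); cv2.imwrite("pics/z13.png",cv2.resize(d["img"][35:165,200:320,::-1],None,fx=4.5,fy=4.5,interpolation=cv2.INTER_NEAREST))
print(green(d,.027,(200,30,330,180)))
m=cv2.inRange(cv2.cvtColor(d["img"],cv2.COLOR_RGB2HSV),(0,0,0),(180,90,110)); 
m|=cv2.inRange(cv2.cvtColor(d["img"],cv2.COLOR_RGB2HSV),(28,70,40),(50,255,255))
for r in (60,80,100,120): 
    c=np.where(m[r,200:330])[0]+200; print(r,c.min(),c.max())
go(440,140,220)
E
```

```text
t17.73 tcp [546.8 165.2 198.4] toolx yaw -87.14 ydir [ 0.001 -0.001 -1.   ] F [0.22 0.42 0.48] T [0.01 0.03 0.08] g 0.996 q [ 0.36  0.25 -0.81  1.66  0.19  1.31 -2.01]
[(625.0447998046875, 170.03683471679688, 102.59352111816406, 62.0294303894043, 2.9102630615234375, np.float64(257.0177304964539), np.float64(104.04255319148936))]
60 224 312
80 222 306
100 210 294
120 224 290
shift tool [  19.9  -22.  -108.1] |h|110
```

View pics/z13.png

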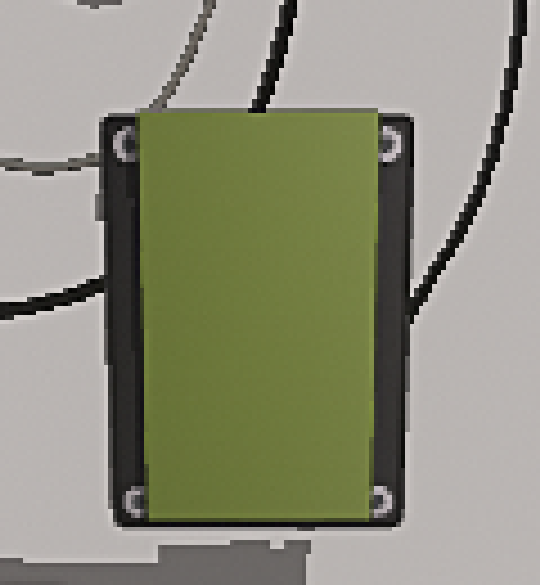

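>>> drive_tool:
  increments: "40 -10 -21 0 0;40 -10 -21 0 0;40 -10 -21 0 0;40 -10 -21 0 0;40 0 -21 0 0;40 0 -7 0 0;40 0 -7 0 0;40 0 -7 0 0;40 0 -7 0 0;40 0 -7 0 0;40 0 -7 0 0;40 0 -7 0 0;17 0 -5 0 0;0 0 0 -10.4 0;0 0 0 -10.4 0;0 0 0 0 0;0 0 0 0 0"

```text
time: 19.9
position: [0.4129, -0.3382, 0.2382]
tool_rot: [-1.376, 0.901, -0.901]
ft_force: [-0.4, -0.2, 1.0]
grip_width: 0.996
```

```bash
python3 - <<'E'
from h import *
where()
d=snap("wrist","w14"); r=copper(d,.012,(150,30,400,200)); print(r)
c=r[0]; go(c[0],c[1],60,c[4]-90)
E
```

```text
t19.90 tcp [ 412.9 -338.2  238.2] toolx yaw -66.43 ydir [-0.  0. -1.] F [-0.45 -0.16  1.03] T [ 0.   -0.    0.03] g 0.996 q [ 0.97  0.08 -0.36  1.71  0.03  1.36 -0.55]
[(472.58477783203125, -315.881591796875, 78.72232055664062, 35.8544921875, 23.59050178527832, np.float64(260.530487804878), np.float64(117.64634146341463)), (452.63018798828125, -465.4234924316406, 26.65559196472168, 23.821949005126953, -60.91486930847168, np.float64(347.6885245901639), np.float64(174.14754098360655)), (489.4120178222656, -478.5885925292969, 25.809167861938477, 24.153200149536133, 76.8338394165039, np.float64(368.5), np.float64(154.88333333333333))]
shift tool [  3.4 178.3  63.7] |h|64
turn 0.01
after turn shift [  3.4 178.3  63.7] yaw2 -66.41
```

View pics/w14.png

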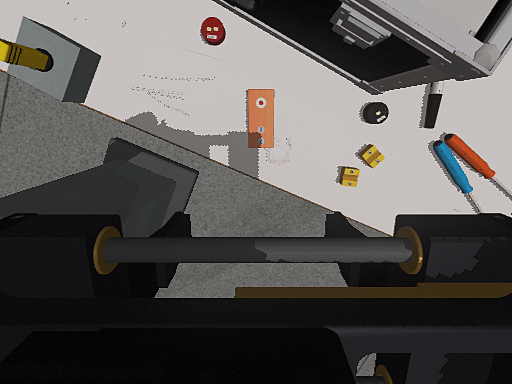

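```bash
python3 - <<'E'
from h import *
d=get_image("wrist"); p,M,s=pose()
pts=[[376,93],[230,2],[300,47],[392,82]]
for z in (0,.08,.12): 
    q=plane(d,pts,z)*1000; print(z,q.round(0)[:,:2].tolist(), "rel to bar in tool x,z", ((q-[472.6,-315.9,z*1000])@M)[:,[0,2]].round(0).tolist())
E
```

```text
0 [[570.0, -451.0], [591.0, -220.0], [580.0, -327.0], [591.0, -464.0]] rel to bar in tool x,z [[163.0, 35.0], [-40.0, 147.0], [53.0, 94.0], [183.0, 49.0]]
0.08 [[551.0, -423.0], [569.0, -238.0], [559.0, -324.0], [569.0, -433.0]] rel to bar in tool x,z [[129.0, 29.0], [-33.0, 119.0], [42.0, 77.0], [146.0, 41.0]]
0.12 [[542.0, -409.0], [557.0, -247.0], [549.0, -322.0], [557.0, -418.0]] rel to bar in tool x,z [[113.0, 27.0], [-29.0, 105.0], [36.0, 68.0], [127.0, 37.0]]
```

>>> drive_tool:
  increments: "1.5 40 22 0 0;1.9 40 22 0 0;0 40 19.7 0 0;0 40 0 0 0;0 30 0 0 0;0 0 0 0 0;0 0 0 0 0"

```text
time: 20.88
position: [0.4731, -0.3166, 0.0497]
tool_rot: [-1.377, 0.898, -0.901]
ft_force: [0.3, -0.0, 0.4]
grip_width: 0.998
```

```bash
python3 - <<'E'
from h import *
where();go(472.6,-315.9,3.5,-66.41)
d=snap("wrist","w15")
E
```

```text
t20.88 tcp [ 473.1 -316.6   49.7] toolx yaw -66.34 ydir [ 0.002 -0.001 -1.   ] F [ 0.31 -0.03  0.37] T [ 0.03  0.01 -0.07] g 0.998 q [ 0.88  0.32 -0.39  1.83  0.14  1.01 -0.73]
shift tool [-1.  46.2 -0.2] |h|1
turn 0.07
after turn shift [-1.  46.2 -0.2] yaw2 -66.41
```

View pics/w15.png

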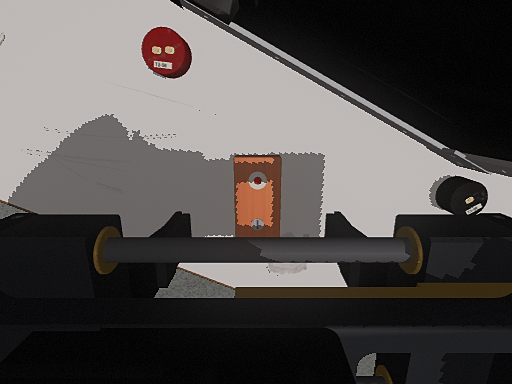

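>>> drive_tool:
  increments: "-1 20 0 0 0;0 15 0 0 0;0 8 0 0 0;0 3 0 0 0;0 0 0 0 0;0 0 0 0 0"
  squeeze: 35

```text
time: 21.68
position: [0.4722, -0.3155, 0.0028]
tool_rot: [-1.377, 0.899, -0.9]
ft_force: [0.2, 0.1, 0.4]
grip_width: 0.998
```

```bash
python3 - <<'E'
from h import *
where();go(472.6,-315.9,3.5,-66.41)
E
```

```text
t21.68 tcp [ 472.2 -315.5    2.8] toolx yaw -66.30 ydir [ 0.001 -0.001 -1.   ] F [0.16 0.14 0.45] T [-0.01 -0.01 -0.03] g 0.998 q [ 0.86  0.38 -0.37  1.87  0.17  0.92 -0.75]
shift tool [ 0.5 -0.7  0.2] |h|1
turn 0.11
after turn shift [ 0.5 -0.7  0.2] yaw2 -66.41
```

>>> drive_tool:
  increments: "0 -0.7 0 0 120;0 0 0 0 255;0 0 0 0 255;0 0 0 0 255;0 0 0 0 255;0 0 0 0 255;0 0 0 0 255;0 -15 0 0 255;0 -30 0 0 255;0 0 0 0 255"

```text
time: 22.92
position: [0.4737, -0.3162, 0.0507]
tool_rot: [-1.377, 0.895, -0.904]
ft_force: [0.7, -0.8, -3.4]
grip_width: 0.406
```

```bash
python3 - <<'E'
from h import *
where()
d=snap("wrist","w16")
E
```

```text
t22.93 tcp [ 473.7 -316.2   50.7] toolx yaw -66.30 ydir [ 0.004 -0.003 -1.   ] F [ 0.73 -0.76 -3.4 ] T [-0.01 -0.09  0.06] g 0.406 q [ 0.88  0.32 -0.39  1.84  0.14  1.01 -0.73]
```

View pics/w16.png

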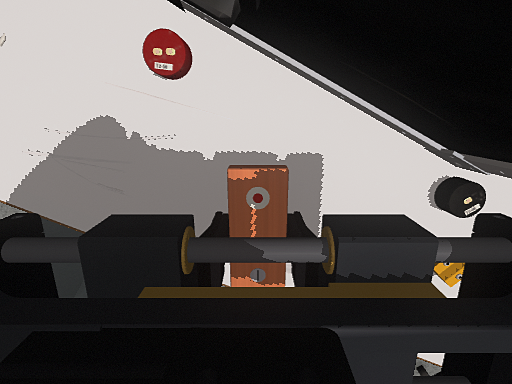

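```bash
python3 - <<'E'
from h import *
d=get_image("wrist");p,M,s=pose()
h=cv2.cvtColor(d["img"],cv2.COLOR_RGB2HSV)
m=cv2.inRange(d["img"],(110,0,0),(255,60,60)).astype(np.uint8); m[:185]=0; m[212:]=0; m[:,:240]=0;m[:,275:]=0
print(cv2.moments(m,True)["m00"]);mm=cv2.moments(m,True);u=(mm["m10"]/mm["m00"],mm["m01"]/mm["m00"]);print(u)
print("spot tool",((plane(d,u,(p[2]+8.5)/1000)*1000-p)@M).round(1), "front edge", ((plane(d,[[229,165],[288,165]],(p[2]+8.5)/1000)*1000-p)@M).round(1).tolist())
go(440,-60,220)
E
```

```text
28.0
(251.89285714285714, 196.82142857142858)
spot tool [[-3.2 -8.5 22.9]] front edge [[-16.5, -8.5, 42.4], [18.1, -8.5, 42.4]]
shift tool [-246.3 -172.2   73.6] |h|257
```

>>> drive_tool:
  increments: "0 -50 0 0 255;0 -50 0 0 255;0 -50 0 0 255;-41 -5 12 0 255;-41 -5 12 0 255;-41 0 12 0 255;-41 0 12 0 255;-41 0 12 0 255;-41 0 12 0 255;0 0 0 0 255;0 0 0 0 255"

```text
time: 24.4
position: [0.4383, -0.0616, 0.2071]
tool_rot: [-1.378, 0.901, -0.899]
ft_force: [0.4, -0.0, -3.6]
grip_width: 0.407
```

```bash
python3 - <<'E'
from h import *
where();go(540,165,200,-87.05)
d=snap("wrist","w17")
E
```

```text
t24.40 tcp [438.3 -61.6 207.1] toolx yaw -66.31 ydir [-0.002 -0.    -1.   ] F [ 0.41 -0.03 -3.65] T [-0.08  0.01  0.02] g 0.407 q [ 0.73 -0.11 -0.6   1.94 -0.06  1.3  -1.01]
shift tool [-166.6    6.9  184.2] |h|248
turn 20.74
after turn shift [-221.1    6.9  113.3] yaw2 -87.05
```

View pics/w17.png

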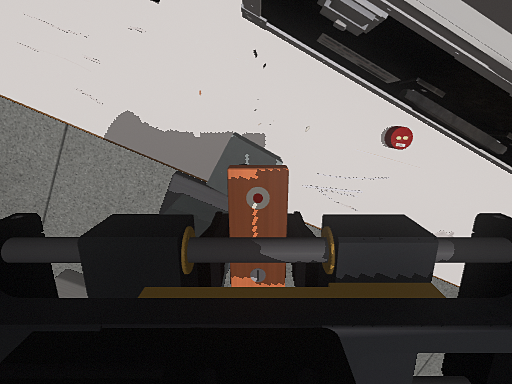

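>>> drive_tool:
  increments: "-42 0 40 0 255;-42 0 40 0 255;-42 2 40 0 255;-40 5 40 0 255;0 0 24 0 255;0 0 0 10.4 255;0 0 0 10.3 255;0 0 0 0 255;0 0 0 0 255"

```text
time: 25.58
position: [0.5409, 0.164, 0.2006]
tool_rot: [-1.235, 1.17, -1.169]
ft_force: [-0.1, -0.3, -3.4]
grip_width: 0.412
```

```bash
python3 - <<'E'
from h import *
where();go(624.9,170,60,-87.07)
d=snap("wrist","w18"); p,M,s=pose()
cv2.imwrite("pics/z18.png",cv2.resize(d["img"][30:300,180:340,::-1],None,fx=4,fy=3,interpolation=cv2.INTER_NEAREST)[:600])
cv2.imwrite("pics/z18.png",cv2.resize(d["img"][150:295,190:330,::-1],None,fx=4,fy=4,interpolation=cv2.INTER_NEAREST))
print(green(d,.027,(180,30,340,190)))
E
```

```text
t25.57 tcp [540.9 164.  200.6] toolx yaw -86.91 ydir [-0.001 -0.    -1.   ] F [-0.13 -0.29 -3.38] T [ 0.02  0.   -0.  ] g 0.412 q [ 0.37  0.24 -0.81  1.67  0.18  1.31 -2.  ]
shift tool [ -1.5 140.5  84.3] |h|84
turn 0.16
after turn shift [ -1.7 140.5  84.3] yaw2 -87.07
[(625.07666015625, 170.0869140625, 103.32659149169922, 62.00197982788086, 2.991211175918579, np.float64(256.678445229682), np.float64(98.60424028268551))]
```

View pics/w18.png

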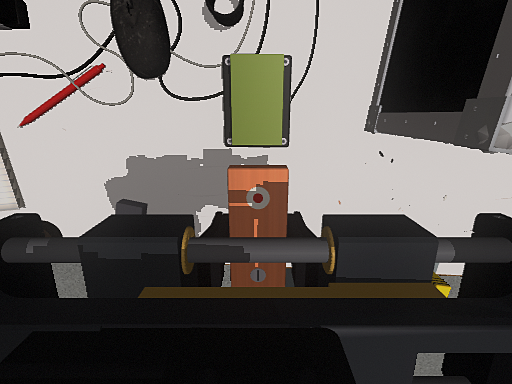

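View pics/z18.png

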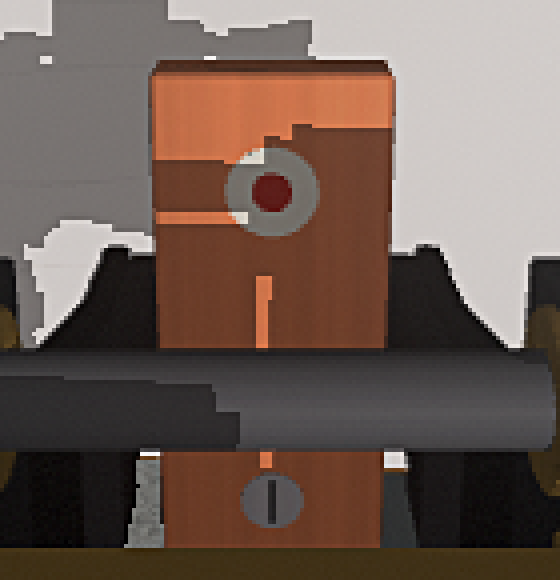

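```bash
python3 - <<'E'
from h import *
d=get_image("wrist");p,M,s=pose()
q=plane(d,[[228,168.7],[288.7,168.7],[258,198],[258,275],[229.7,236],[286.7,236]],(p[2]+8.5)/1000)*1000
print(((q-p)@M)[:,[0,2]].round(1).tolist())
E
```

```text
[[-17.5, 39.6], [17.9, 39.7], [0.0, 21.7], [0.1, -30.9], [-17.6, -3.1], [18.0, -3.1]]
```

>>> drive_tool:
  increments: "0 20 42 0 255;-1.5 40 42 0 255;0 50 0 0.2 255;0 15 0 0 255;0 0 0 0 255;0 0 0 0 255"

```text
time: 26.42
position: [0.6259, 0.1715, 0.0788]
tool_rot: [-1.229, 1.17, -1.174]
ft_force: [0.5, 0.9, -4.1]
grip_width: 0.409
```

```bash
python3 - <<'E'
from h import *
where();go(625,170.2,31.0,-87.07)
E
```

```text
t26.43 tcp [625.9 171.5  78.8] toolx yaw -87.18 ydir [ 0.004  0.001 -1.   ] F [ 0.52  0.93 -4.08] T [0.   0.02 0.06] g 0.409 q [ 0.25  0.53 -0.74  1.6   0.38  1.16 -2.09]
shift tool [ 1.3 47.8 -1.2] |h|2
turn -0.11
after turn shift [ 1.3 47.8 -1.2] yaw2 -87.07
```

>>> drive_tool:
  increments: "0 20 0 0 255;0 15 0 0 255;0 8 0 0 255;0 2 0 0 255;0 0 0 0 255;0 0 0 0 255;0 0 0 0 255"

```text
time: 27.3
position: [0.6248, 0.1709, 0.0314]
tool_rot: [-1.231, 1.173, -1.173]
ft_force: [-0.4, -0.5, -2.9]
grip_width: 0.407
```

```bash
python3 - <<'E'
from h import *
where();go(625,170.2,31.0,-87.07)
d=snap("wrist","w19")
cv2.imwrite("pics/z19.png",cv2.resize(d["img"][125:295,170:350,::-1],None,fx=3.5,fy=3.5,interpolation=cv2.INTER_NEAREST))
E
```

```text
t27.30 tcp [624.8 170.9  31.4] toolx yaw -87.20 ydir [ 0.001  0.    -1.   ] F [-0.38 -0.48 -2.93] T [0.05 0.03 0.02] g 0.407 q [ 0.23  0.58 -0.71  1.63  0.41  1.09 -2.12]
shift tool [0.7 0.4 0.2] |h|1
turn -0.13
after turn shift [0.7 0.4 0.2] yaw2 -87.07
```

View pics/z19.png

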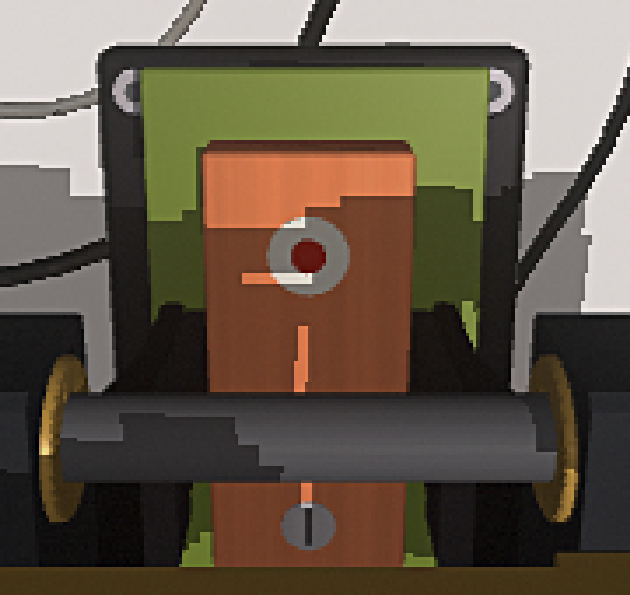

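>>> drive_tool:
  increments: "0.8 0 0.2 0 255;0 0 0 0 255;0 0 0 0 255"

```text
time: 27.72
position: [0.6247, 0.1699, 0.031]
tool_rot: [-1.232, 1.173, -1.173]
ft_force: [0.8, 0.4, -3.2]
grip_width: 0.404
```

```bash
python3 - <<'E'
from h import *
where();go(625,170.2,30.5,-87.07)
d=get_image("wrist");im=d["img"];p,M,s=pose()
cv2.imwrite("pics/z20.png",cv2.resize(im[125:225,170:350,::-1],None,fx=4.4,fy=4.4,interpolation=cv2.INTER_NEAREST))
E
```

```text
t27.73 tcp [624.7 169.9  31. ] toolx yaw -87.21 ydir [ 0. -0. -1.] F [ 0.84  0.44 -3.2 ] T [ 0.05  0.   -0.06] g 0.404 q [ 0.23  0.58 -0.71  1.63  0.41  1.09 -2.11]
shift tool [-0.2  0.5  0.3] |h|0
turn -0.14
after turn shift [-0.2  0.5  0.3] yaw2 -87.07
```

View pics/z20.png

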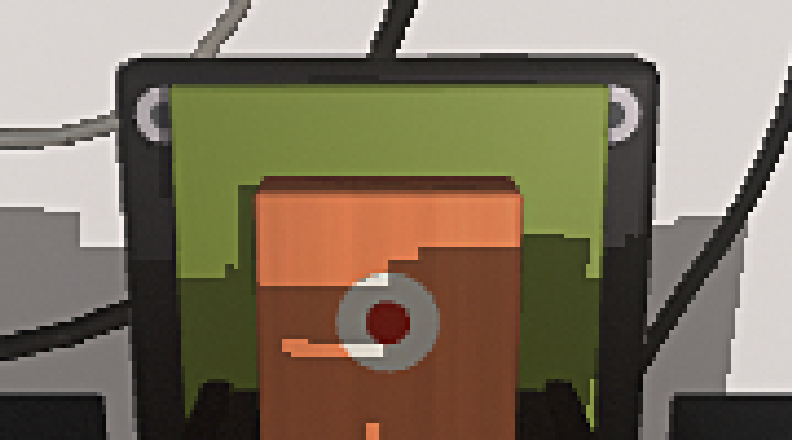

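>>> drive_tool:
  increments: "0 0.7 0.2 -0.1 255;0 0 0 0 255;0 0 0 0 100;0 0 0 0 0;0 0 0 0 0;0 0 0 0 0;0 -30 0 0 0;0 -50 0 0 0;0 -50 0 0 0;0 -40 -40 0 0;0 0 -42 0 0;0 0 0 0 0;0 0 0 0 0"

```text
time: 29.4
position: [0.5436, 0.1654, 0.2005]
tool_rot: [-1.232, 1.171, -1.173]
ft_force: [0.8, -0.1, 0.8]
grip_width: 1.001
```

```bash
python3 - <<'E'
from h import *
where();d=snap("wrist","w21")
cv2.imwrite("pics/z21.png",cv2.resize(d["img"][35:165,200:320,::-1],None,fx=4.5,fy=4.5,interpolation=cv2.INTER_NEAREST))
print(green(d,.027,(180,30,340,190)));print(copper(d,.039,(180,30,340,190)))
E
```

```text
t29.40 tcp [543.6 165.4 200.5] toolx yaw -87.13 ydir [ 0.001 -0.001 -1.   ] F [ 0.8  -0.11  0.76] T [-0.   -0.    0.03] g 1.001 q [ 0.38  0.25 -0.83  1.67  0.19  1.31 -2.01]
[(625.37109375, 170.0684356689453, 102.6644058227539, 62.01643371582031, 2.8831405639648438, np.float64(257.3238434163701), np.float64(101.51957295373666))]
[(625.1763916015625, 170.391357421875, 78.12472534179688, 35.81387710571289, 2.882070541381836, np.float64(257.2079207920792), np.float64(102.14851485148515))]
```

View pics/z21.png

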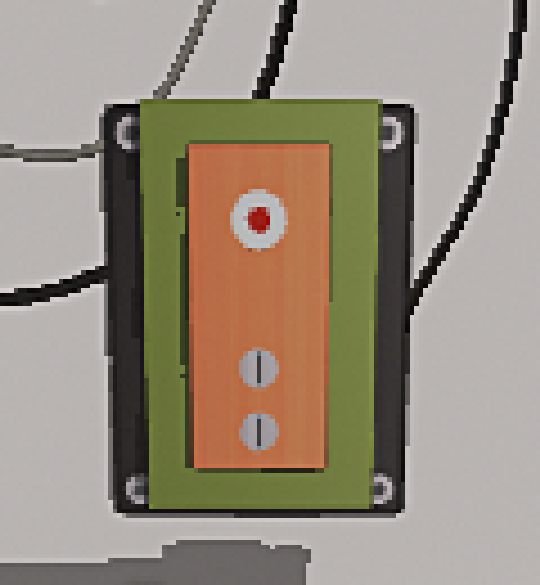

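>>> drive_tool:
  increments: "35 -5 -20 0 0;40 -5 -20 0 0;40 -5 -20 0 0;40 -5 -20 0 0;40 -5 -20 0 0;40 -5 -16 0 0;40 -5 -10 0 0;9 -5 0 0 0;0 0 0 -9.7 0;0 0 0 -9.7 0;0 0 0 -9.7 0;0 0 0 -9.7 0;0 0 0 -9.7 0;0 0 0 -9.7 0;0 0 0 -9.7 0;0 0 0 -9.7 0;0 0 0 -9.7 0;0 0 0 0 0"

```text
time: 31.7
position: [0.4324, -0.1234, 0.2402]
tool_rot: [-1.57, -0.002, 0.003]
ft_force: [0.3, 0.4, -0.6]
grip_width: 1.003
```

```bash
python3 - <<'E'
from h import *
where();d=snap("wrist","w22")
u=proj(d,[[.432,-.045,.08]])[0].astype(int);print(u)
cv2.imwrite("pics/z22.png",cv2.resize(d["img"][max(0,u[1]-60):u[1]+50,u[0]-60:u[0]+60,::-1],None,fx=5,fy=5,interpolation=cv2.INTER_NEAREST))
E
```

```text
t31.70 tcp [ 432.4 -123.4  240.2] toolx yaw 0.18 ydir [-0.     0.001 -1.   ] F [ 0.34  0.36 -0.56] T [-0.01 -0.09  0.  ] g 1.003 q [ 0.72 -0.11 -0.46  1.88 -0.05  1.36  0.27]
[258 107]
```

View pics/w22.png

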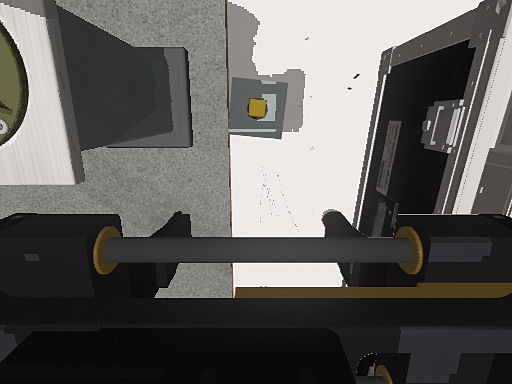

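View pics/z22.png

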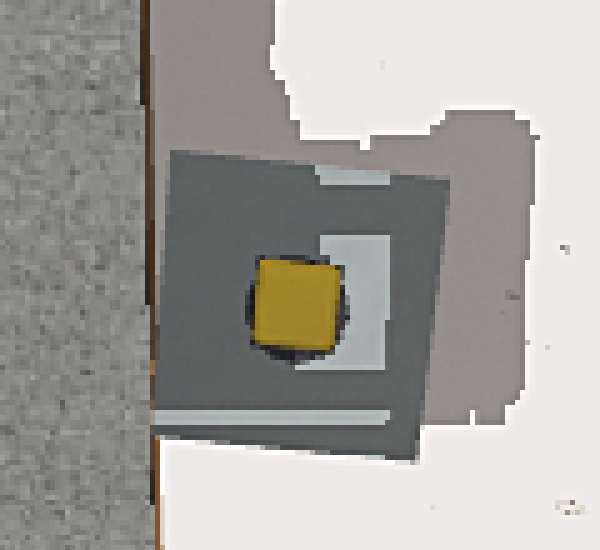

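```bash
python3 - <<'E'
from h import *
d=get_image("wrist")
hsv=cv2.cvtColor(d["img"],cv2.COLOR_RGB2HSV); m=cv2.inRange(hsv,(18,120,80),(35,255,255)); m[:60]=0;m[160:]=0
for i in (-0.0,): print("yellow",rect(d,m,.105,minA=50))
o=np.array([198,47]); 
c=plane(d,np.array([[171,150],[450,181],[418,462],[150,435]])/5-.5+o,.045)*1000
print(c.round(1).tolist(),c.mean(0).round(1)); 
e=c[1]-c[0];print(np.degrees(np.arctan2(e[1],e[0])),np.linalg.norm(e)); e=c[1]-c[2];print(np.degrees(np.arctan2(e[1],e[0]))-90,np.linalg.norm(e))
c=plane(d,np.array([[259,259],[344,265],[336,350],[251,343]])/5-.5+o,.105)*1000; print(c.mean(0).round(1))
e=c[1]-c[0];print(np.degrees(np.arctan2(e[1],e[0])),np.linalg.norm(e))
E
```

```text
yellow [(430.5460205078125, -45.56907653808594, 17.64366340637207, 17.555753707885742, -5.360137939453125, np.float64(256.78688524590166), np.float64(107.34426229508196))]
[[399.1, -7.4, 45.0], [468.6, -14.5, 45.0], [462.3, -83.8, 45.0], [392.0, -76.9, 45.0]] [430.5 -45.7  45. ]
-5.84035470960742 69.76905347292063
-5.185463303847001 69.56679469907498
[430.8 -45.5 105. ]
-3.7475944507337986 17.951662437549786
```

>>> drive_tool:
  increments: "-2 10 30 0 0;0 40 30 0 0;0 40 18 0 0;0 20 0 5.6 0;0 0 0 0 0;0 0 0 0 0"

```text
time: 32.55
position: [0.4301, -0.0464, 0.1313]
tool_rot: [-1.57, 0.073, -0.075]
ft_force: [0.9, -0.5, -0.1]
grip_width: 0.997
```

```bash
python3 - <<'E'
from h import *
where();go(430.6,-45.6,60,-5.4)
E
```

```text
t32.55 tcp [430.1 -46.4 131.3] toolx yaw -5.39 ydir [ 0.001 -0.    -1.   ] F [ 0.87 -0.5  -0.13] T [-0.03 -0.14 -0.02] g 0.997 q [ 0.65 -0.06 -0.58  2.06 -0.04  1.13 -0.01]
shift tool [ 0.3 71.3  0.8] |h|1
turn 0.01
after turn shift [ 0.3 71.3  0.8] yaw2 -5.40
```

>>> drive_tool:
  increments: "0.3 25 0.8 0 0;0 25 0 0 0;0 15 0 0 0;0 6 0 0 0;0 0 0 0 0;0 0 0 0 0"
  squeeze: 30

```text
time: 33.3
position: [0.4304, -0.0455, 0.0601]
tool_rot: [-1.57, 0.073, -0.075]
ft_force: [0.3, -0.4, 0.3]
grip_width: 0.999
```

```bash
python3 - <<'E'
from h import *
where();go(430.6,-45.6,60,-5.4)
snap("wrist","w23")
E
```

```text
t33.30 tcp [430.4 -45.5  60.1] toolx yaw -5.40 ydir [ 0.001 -0.    -1.   ] F [ 0.31 -0.42  0.34] T [-0.01 -0.08  0.06] g 0.999 q [ 0.64  0.04 -0.6   2.13  0.03  0.97 -0.07]
shift tool [ 0.2  0.1 -0.1] |h|0
turn -0.00
after turn shift [ 0.2  0.1 -0.1] yaw2 -5.40
```

View pics/w23.png

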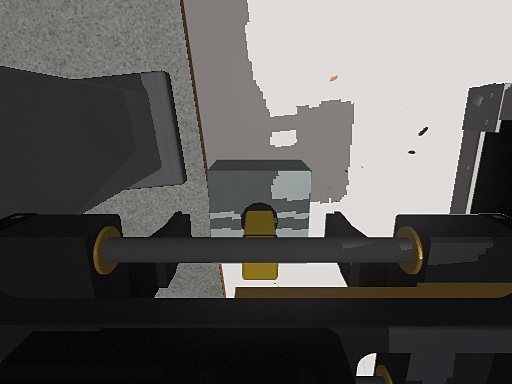

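Well aligned; grip and lift.

>>> drive_tool:
  increments: "0 0 0 0 150;0 0 0 0 255;0 0 0 0 255;0 0 0 0 255;0 0 0 0 255;0 0 0 0 255;0 0 0 0 255;0 0 0 0 255;0 -20 0 0 255;0 -30 0 0 255;0 -30 0 0 255;0 -30 0 0 255;0 0 0 0 255;0 0 0 0 255"

```text
time: 35.1
position: [0.4289, -0.0454, 0.1684]
tool_rot: [-1.57, 0.075, -0.073]
ft_force: [0.4, 0.5, -1.3]
grip_width: 0.211
```

```bash
python3 - <<'E'
from h import *
where();go(580,150,200,3)
d=snap("wrist","w24");s=snap("side","s24")
u=proj(s,[[.43,-.045,.17]])[0].astype(int)
cv2.imwrite("pics/s24z.png",cv2.resize(s["img"][u[1]-50:u[1]+60,u[0]-50:u[0]+50,::-1],None,fx=6,fy=5))
E
```

```text
t35.10 tcp [428.9 -45.4 168.4] toolx yaw -5.40 ydir [-0.002  0.    -1.   ] F [ 0.36  0.45 -1.33] T [ 0.04 -0.06  0.01] g 0.211 q [ 0.66 -0.1  -0.57  2.01 -0.06  1.22  0.01]
shift tool [132.  -31.9 208.7] |h|247
turn -8.40
after turn shift [161.1 -31.9 187.2] yaw2 3.00
```

View pics/w24.png

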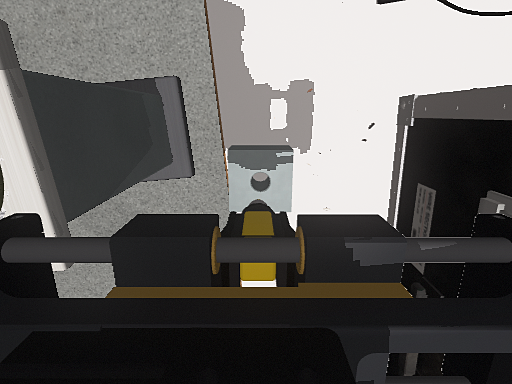

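View pics/s24z.png

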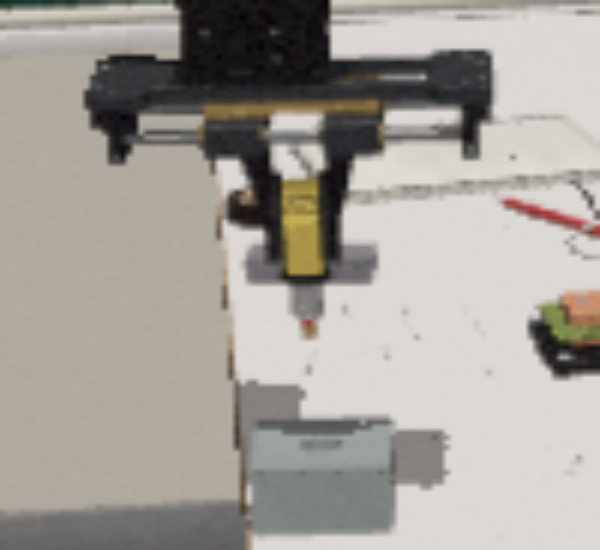

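>>> drive_tool:
  increments: "0 -15 40 0 255;0 -15 40 0 255;0 0 40 0 255;0 0 40 0 255;0 0 40 0 255;0 0 36 0 255;40 0 0 0 255;40 0 0 0 255;40 0 0 0 255;40 0 0 0 255;30 0 0 0 255;0 0 0 0 255;0 0 0 0 255"

```text
time: 36.83
position: [0.6398, 0.1722, 0.198]
tool_rot: [-1.569, 0.075, -0.071]
ft_force: [0.4, 0.3, -1.0]
grip_width: 0.204
```

```bash
python3 - <<'E'
from h import *
where();go(647.2,171.4,120,-5.4)
d=snap("wrist","w25");t=snap("top","t25");print(proj(d,[[.6472,.1714,.039]]))
print(copper(d,.039,(200,120,400,215)))
E
```

```text
t36.83 tcp [639.8 172.2 198. ] toolx yaw -5.35 ydir [-0.003  0.    -1.   ] F [ 0.38  0.32 -0.99] T [ 0.08 -0.06 -0.  ] g 0.204 q [ 0.28  0.48 -0.81  1.43  0.34  1.39 -0.63]
shift tool [ 7.6 78.  -0.1] |h|8
turn 0.05
after turn shift [ 7.6 78.  -0.1] yaw2 -5.40
[[264.63628205 174.332487  ]]
[(624.9117431640625, 171.127197265625, 79.4844970703125, 37.32301712036133, 2.6093742847442627, np.float64(246.89444444444445), np.float64(175.95555555555555))]
```

View pics/w25.png

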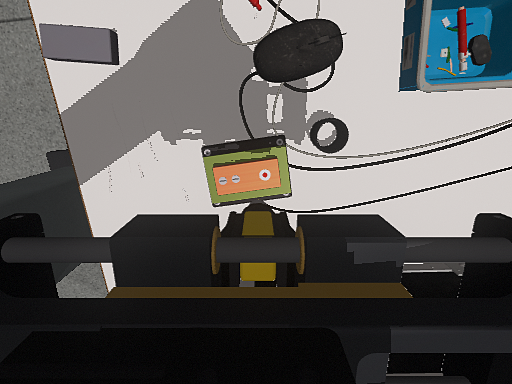

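```bash
python3 - <<'E'
from h import *
d=get_image("wrist");im=d["img"].astype(int)
c=im[160:190,252:278]; m=((c[:,:,0]>110)&(c[:,:,1]<70)&(c[:,:,2]<80)); ys,xs=np.nonzero(m); print(len(xs),xs.mean()+252,ys.mean()+160)
hsv=cv2.cvtColor(d["img"],cv2.COLOR_RGB2HSV)[160:190,252:278]; w=((hsv[:,:,1]<50)&(hsv[:,:,2]>150)); y2,x2=np.nonzero(w|m); print(len(x2),x2.mean()+252,y2.mean()+160)
print(plane(d,[[xs.mean()+252,ys.mean()+160],[x2.mean()+252,y2.mean()+160]],.039).round(4).tolist())
where(); go(647.2,171.4,100,-5.4)
E
```

```text
14 264.2857142857143 174.5
89 264.07865168539325 174.19101123595505
[[0.6471, 0.171, 0.039], [0.6469, 0.1714, 0.039]]
t36.98 tcp [640.  172.2 199.4] toolx yaw -5.33 ydir [-0.    -0.001 -1.   ] F [-0.31 -0.17 -0.53] T [-0.02 -0.12 -0.02] g 0.203 q [ 0.28  0.47 -0.81  1.43  0.34  1.39 -0.63]
shift tool [ 7.2 99.4 -0. ] |h|7
turn 0.07
after turn shift [ 7.2 99.4 -0. ] yaw2 -5.40
```

>>> drive_tool:
  increments: "7.2 25 0 0 255;0 35 0 0 255;0 25 0 0 255;0 11 0 0 255;0 3 0 0 255;0 0 0 0 255;0 0 0 0 255;0 0 0 0 255"

```text
time: 37.98
position: [0.6487, 0.1712, 0.1012]
tool_rot: [-1.569, 0.073, -0.075]
ft_force: [-0.3, -0.0, -0.6]
grip_width: 0.2
```

```bash
python3 - <<'E'
from h import *
where();go(647.1,171.3,92.5,-5.4)
d=snap("wrist","w26");s=snap("side","s26")
cv2.imwrite("pics/z26.png",cv2.resize(d["img"][150:295,170:350,::-1],None,fx=4,fy=4,interpolation=cv2.INTER_NEAREST))
u=proj(s,[[.647,.171,.05]])[0].astype(int);print(proj(s,[[.647,.1714,.039],[.647,.1714,.101]]), u)
cv2.imwrite("pics/s26z.png",cv2.resize(s["img"][u[1]-35:u[1]+25,u[0]-35:u[0]+35,::-1],None,fx=9,fy=9))
E
```

```text
t37.98 tcp [648.7 171.2 101.2] toolx yaw -5.40 ydir [ 0.001  0.    -1.   ] F [-0.29 -0.05 -0.57] T [-0.05 -0.03  0.02] g 0.200 q [ 0.26  0.56 -0.77  1.52  0.4   1.23 -0.66]
shift tool [-1.6  8.7 -0. ] |h|2
turn -0.00
after turn shift [-1.6  8.7 -0. ] yaw2 -5.40
[[272.50361147 183.6688127 ]
 [272.55020216 167.21052538]] [272 180]
```

View pics/z26.png

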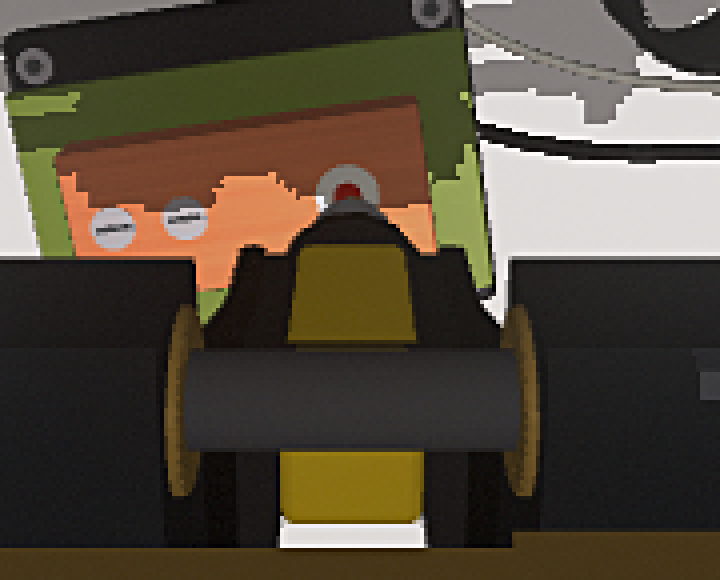

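View pics/s26z.png

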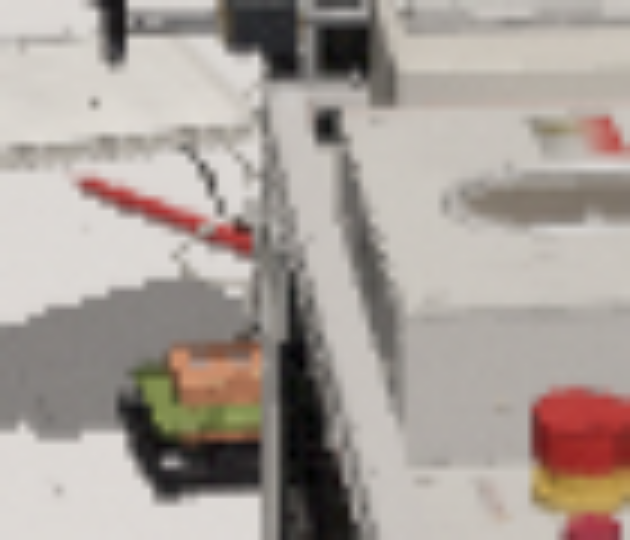

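>>> drive_tool:
  increments: "-1.6 3 0 0 255;0 3 0 0 255;0 0 0 0 255;0 0 0 0 255;0 0 0 0 255"

```text
time: 38.7
position: [0.6467, 0.1712, 0.0944]
tool_rot: [-1.57, 0.074, -0.074]
ft_force: [-0.5, 0.1, 0.2]
grip_width: 0.205
```

```bash
cat >> h.py <<'E'
def fz(n=6):
    F=[];Z=[]
    for i in range(n):
        get_image("top"); s=ctrl.get_state(); F.append(s["ft_force"]); Z.append(s["position"])
    print("F mean",np.mean(F,0).round(2),"sd",np.std(F,0).round(2),"pos",(np.mean(Z,0)*1000).round(2),(np.std(Z,0)*1000).round(2))
E
python3 - <<'E'
from h import *
where(); fz(); go(647.1,171.3,92.5,-5.4)
E
```

```text
t38.70 tcp [646.7 171.2  94.4] toolx yaw -5.40 ydir [ 0. -0. -1.] F [-0.48  0.08  0.2 ] T [-0.02 -0.11 -0.02] g 0.205 q [ 0.26  0.56 -0.77  1.53  0.41  1.22 -0.67]
F mean [ 0.01 -0.61 -1.1 ] sd [0.71 0.67 0.45] pos [646.65 171.16  94.39] [0.02 0.02 0.02]
shift tool [0.4 1.9 0.2] |h|0
turn -0.00
after turn shift [0.4 1.9 0.2] yaw2 -5.40
```

>>> drive_tool:
  increments: "0.4 1.5 0.2 0 255;0 1.5 0 0 255;0 1 0 0 255;0 0 0 0 255;0 0 0 0 255"

```text
time: 39.62
position: [0.6471, 0.1713, 0.0905]
tool_rot: [-1.57, 0.074, -0.074]
ft_force: [0.6, -0.2, -0.2]
grip_width: 0.204
```

```bash
python3 - <<'E'
from h import *
fz(10); go(647.1,171.3,87,-5.4)
E
```

```text
F mean [-0.32 -0.09  0.31] sd [0.47 0.59 0.23] pos [647.05 171.32  90.39] [0.01 0.03 0.03]
shift tool [ 0.   3.4 -0. ] |h|0
turn -0.00
after turn shift [ 0.   3.4 -0. ] yaw2 -5.40
```

>>> drive_tool:
  increments: "0 1.5 0 0 255;0 1.8 0 0 255;0 0 0 0 255;0 0 0 0 255;0 0 0 0 255"

```text
time: 40.75
position: [0.6471, 0.1714, 0.0872]
tool_rot: [-1.57, 0.074, -0.074]
ft_force: [-0.8, -1.0, 2.1]
grip_width: 0.203
```

```bash
python3 - <<'E'
from h import *
fz(14); where(); go(647.1,171.3,87.1,-5.4)
d=snap("wrist","w27");t=snap("top","t27")
cv2.imwrite("pics/z27.png",cv2.resize(d["img"][140:295,170:350,::-1],None,fx=4,fy=3.8,interpolation=cv2.INTER_NEAREST))
E
```

```text
F mean [-0.29 -0.21  2.03] sd [0.6  0.42 0.34] pos [647.07 171.32  87.06] [0.02 0.02 0.04]
t41.45 tcp [647.1 171.3  87. ] toolx yaw -5.40 ydir [ 0. -0. -1.] F [-0.32 -0.11  2.16] T [-0.06 -0.06 -0.03] g 0.207 q [ 0.26  0.57 -0.76  1.53  0.41  1.21 -0.67]
shift tool [ 0.  -0.1  0. ] |h|0
turn -0.00
after turn shift [ 0.  -0.1  0. ] yaw2 -5.40
```

View pics/z27.png

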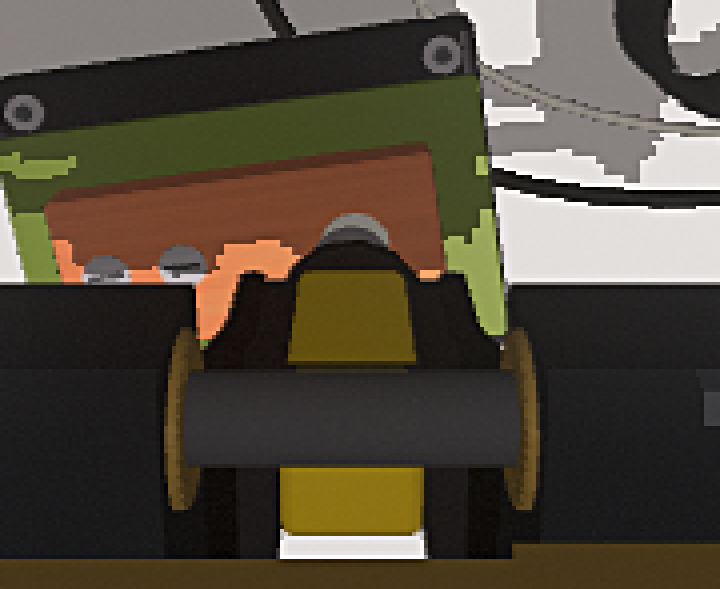

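```bash
python3 - <<'E'
from h import *
d=get_image("wrist"); p,M,s=pose(); z=M[:,2]
for c in ([.6471,.1713,.039],): print(proj(d,[np.array(c)+.007*z]), "seen ~(258.2,196)")
fz(4)
from bench import workorder
print(workorder.close_job())
E
```

```text
[[258.43993612 195.30009253]] seen ~(258.2,196)
F mean [ 0.26 -0.33  1.96] sd [0.19 0.24 0.17] pos [647.06 171.32  87.02] [0.01 0.02 0.01]
the job is handed in; nothing more can be done
None
```

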